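# Turn the duct cover over on the gluing board and secure it

## Robot

A 6-joint arm with a two-finger parallel gripper is mounted at the origin on the work surface. World frame = base frame: x ahead of the robot, y to its left, z up, the work surface at z = 0. Lengths are in m, angles in rad, forces in N, time in s.
With the tool pointing down it reaches from about 0.35 to 0.85 m from the base axis. Payload 8.1 kg.
Tool frame: the origin (TCP) lies on the centre line of the jaws, within the pads' length; the fingertips stand 19 mm ahead of it and the grasp point (between the pads) is the TCP (robot.tips_ahead is the distance from the TCP to the fingertips, in m); y points along the fingers, z is the direction in which the jaws open and shut, and the axes are right-handed (so a half turn about y gives the same grasp; the last joint's range is limited). The gripper opens to 93 mm and grips with 3 to 60 N. Pads are 15 mm wide; open, the fingers measure 128 mm over their backs; the gripper's body (75 mm by 188 mm) begins 65 mm behind the grasp point.
Start: joints at [1.182, 0.13, 1.488, -0, 1.523, -0.085], TCP at [0.179, 0.573, 0.238] pointing down, gripper open.
Joint ranges: [-2.96, 2.96], [-0.89, 2.26], [0.02, 2.5], [-1.34, 4.48], [0, 2.73], [-2.66, 2.66]. Speed limits (rad/s): [2.39, 2.39, 2.79, 3.14, 3.14, 3.14].

## Interface

Orientations are given as a rotation vector (axis times angle).
In Python, from plant import robot, imaging, models gives the robot as it stands.
- The arm moves only by the tool carry_out, never from a script. Its argument "motion" is one flat list of numbers, 7 for each row, row after row: the shift along the tool's x, y, z in m, then the turn, a rotation vector about the tool's x, y, z in degrees, then the opening, from -1 (shut) to 1 (fully open). A call has exactly 5 rows; each row shifts and turns the pose as measured when the row begins, along the tool's axes as they then stand; what a row does not reach is not made up. A row lasts 1/10 s, in which the tool goes at most 50 mm and 8.59 degrees, less where a joint would pass 70% of its speed; a pose out of reach is approached as far as the arm can. A call is refused whole if a number of a shift passes 0.05 or a number of a turn 8.59, either way. A call with a gripper value outside its range is refused whole. The fingers move at their own pace and stop on an object; "squeeze" is the grip in N (left out, the last holds). Time passes only in rows, so rows that do not move let the fingers close, or fill a call up. It gives the time, the measured TCP pose, the force and the opening at its end, in the units of the state.
- robot.read_state(): the state, without advancing time (a new reading comes with each control period).
- imaging.read_camera(name): name is "scene" or "top" or "wrist"; returns the picture (384x512x3 uint8, blue, green, red); there is no depth.
- imaging.camera_model(name): a dict with "K" (3x3 intrinsics, pixels), "k1" (the pictures are not rectified: a ray, as slopes to the right and down, at radius r is drawn at 1 + k1 r^2 times it, then the intrinsics apply), "position" and "orientation" of the camera in the world. Camera axes: x right, y down, z forward; pixel columns grow to the right and rows downward; lengths in m; the calibration is good to about 2 mm. A picture is of the moment at which its call begins: read the wrist's pose just before it. camera_model takes no time and is no camera call; for the wrist camera it gives the pose at the moment of the call.
- robot.close_job(): hands the job in, once; it reports no verdict.
Trained networks look in the newest picture that a camera, given by its name, has taken for a name from the list of things; names that differ only in an ending like _2 or _b are one class to them, and where a whole thing is asked for, a point or a joint stands for the part that bears it (a point fixed in the world has none). Each returns a list of dicts, best first, with "confidence" (0 to 1); they miss things now and then, are a little off and sometimes report something else, mostly with a low value. They report only what shows in the picture. A call takes as long as a camera call.
- models.outline_of(camera, thing): "pixels" (384x512 bool, what is visible of it) and "pixel" ([column, row] in pixels, amid what is visible of it).
The state is a dict: "t": time; "q": joint angles; "dq": joint speeds; "joint_torque": joint torques, N m; "tool_pos": TCP position; "orientation": TCP orientation; "force": force on the tool from outside, world axes, zero at the start; "wrist_torque": the same for the moment, N m; "opening": finger opening in m.
Only numpy, scipy, OpenCV 4.12 (cv2) and the standard library are available. Lean on these libraries where they do the work, as an engineer would, in place of code of your own. Each camera call takes 0.05 s, during which the arm holds its last target.

## Task

Turn the flat aluminium duct cover over, so that its raised rim faces up, and lay it gently on the gluing board - don't let it drop or flop over - flat and straight between the two guides with its end pushed up against the end stop. Then swing the wooden keeper bar round so that it points straight along over the cover. Leave the other things on the table where they are.

Things in the scene. Friction and masses are not known exactly. Their poses are not given: they have to be found in the camera images.
- cover: Loose aluminium cover plate, 0.15 to 0.27 kg: flange 170 (own x) x 62 (own y) x 8 mm, plain on one face; on the other a raised rectangular rim, 110 x 42 mm outside, 8 mm high, centred. 16 mm thick in all; both ends alike. Starts rim down on the table, flange 8 to 16 mm up. Origin: centre of the rim's free face; own z runs from rim to plain face: up at the start, down once turned over.
- cover_flat (a point): Centre of the cover's plain face, 16 mm along the cover's z from its origin; axes as the cover's.
- board: Fixed plywood board, 250 (own x) x 140 (y) x 12 mm, origin centre of underside, z up. Wooden end stop across its -x end, 30 x 130 mm, 20 mm above the board; its working face is at x = -95 mm, looking to +x. Two guide strips run from that face to x = -25 mm, 12 mm above the board, 10 mm wide, inner faces at y = -36 and +36 mm. Rest of the top bare. The cover is to lie along x.
- board_seat (a point): Point on the board's top face (12 mm above the table) where the centre of the cover's plain face comes when its end touches the stop, at x = -10, y = 0 mm of the board; axes as the board's.
- keeper (a joint): Turn of the keeper bar, rad, about an upright axis at x = -110, y = 0 mm of the board (mid stop). 0: parked along the stop, pointing to the board's -y; grows counter-clockwise from above; 1.57: points to the board's +x, over the cover; limits -0.3, 1.8. Stays where left; under 1 N at the knob. Bar 22 mm wide, 32 to 40 mm above the table (4 mm over the turned cover's rim), reaching 81 mm from the axis.
- keeper_knob (a point): Middle of the upright round wooden knob on the keeper bar, 18 mm across, 28 mm tall (40 to 68 mm above the table), 70 mm from the bar's axis. The point is 54 mm above the table; its axes turn with the bar, whose length runs to its own -y.
- screwdriver: screwdriver lying loose, a bystander; origin under its middle
- hammer: hammer lying loose, a bystander; origin under its middle
- paint_can: closed steel paint can, 90 mm across, 110 mm tall, a bystander; origin at the centre of its underside
- screw_jar: closed jar, 64 mm across, 80 mm tall, a bystander; origin at the centre of its underside
- end_cap: round galvanised duct end cap, 110 mm across, 22 mm tall, a bystander; origin at the centre of its underside
- sanding_block: cork sanding block, 110 x 60 x 35 mm, a bystander; origin at the centre of its underside

How it is judged:
On the way:
1. the cover lies rim up, flat on the board, straight against the stop, the keeper still parked (angle between cover's own z axis and vertical above 3.06 rad and x of cover_flat in the frame of board between -0.014 and -0.003 m and y of cover_flat in the frame of board between -0.008 and 0.008 m and z of cover_flat in the frame of board between 0.0095 and 0.0145 m and angle between the x axis of cover and the x axis of board, either way round below 0.08 rad and linear speed of cover below 0.02 m/s and value of joint keeper below 0.6 rad), for 0.2 s.
At the end, for the whole second after the job is handed in: The cover lies still on the board, rim up, flat (0.08 rad; height within 2.5 mm), its end within 7 mm of the stop, its middle within 8 mm of the board's centre line, straight within 0.08 rad; the keeper bar points along over the cover, within 0.22 rad (keeper at 1.35 or more) (angle between cover's own z axis and vertical above 3.06 rad and x of cover_flat in the frame of board between -0.014 and -0.003 m and y of cover_flat in the frame of board between -0.008 and 0.008 m and z of cover_flat in the frame of board between 0.0095 and 0.0145 m and angle between the x axis of cover and the x axis of board, either way round below 0.08 rad and linear speed of cover below 0.02 m/s and value of joint keeper between 1.35 and 1.81 rad); the robot touches nothing.
It fails at once if the cover drops, flops over or is slammed down (turning faster than 8 rad/s while moving over 0.5 m/s, over 0.8 m/s low down, or hits board or table with more than 100 N) ((angular speed of cover above 8 rad/s and linear speed of cover above 0.5 m/s) or (linear speed of cover above 0.8 m/s and height (world z) of cover below 0.06 m) or contact force between cover and board above 100 N or contact force between cover and table above 100 N).
It fails at once if a bystander is moved by more than 40 mm (distance of any of screwdriver, hammer, paint_can, screw_jar, end_cap, sanding_block from where it was at the start of the episode above 0.04 m).
It also fails if it takes over 69 s, if anything falls off the work surface, if the arm or the gripper's body presses on something with over 40 N, if the wrist force passes 120 N, or if a joint passes its speed limit or range.

## Working session

There is one attempt and no reset: what is moved stays moved. The work goes in short steps, Python scripts to look and compute and a tool call to move; the robot and the scene stay as the last step left them, time stands still between calls to the robot, and variables do not carry over. Pictures are saved under pics/ and viewed, and the job is handed in when it is done.

Besides the shell and the picture viewer there is one more tool, called after "Emit:" as name(argument=value, ...) on one line, values as JSON. carry_out: Moves the arm, as the interface text tells. Its arguments: {"type":"object","properties":{"motion":{"type":"array","items":{"type":"number"}},"squeeze":{"type":"number"}},"required":["motion"]}

```bash
ls; mkdir -p pics
cat > h.py <<'E'
import numpy as np,cv2
from scipy.spatial.transform import Rotation as R
from plant import robot,imaging,models
def cam(n):
    m=imaging.camera_model(n);K=np.array(m["K"]);p=np.array(m["position"]);o=np.array(m["orientation"])
    Rm=R.from_rotvec(o).as_matrix() if o.shape==(3,) else (o if o.shape==(3,3) else R.from_quat(o).as_matrix())
    return K,m["k1"],p,Rm
def ray(c,uv):
    K,k1,p,Rm=c;uv=np.atleast_2d(uv).astype(float)
    d=np.c_[(uv[:,0]-K[0,2])/K[0,0],(uv[:,1]-K[1,2])/K[1,1]];s=d.copy()
    for _ in range(20): s=d/(1+k1*(s**2).sum(1,keepdims=True))
    return np.c_[s,np.ones(len(s))]@Rm.T
def atz(c,uv,z):
    r=ray(c,uv);return c[2]+r*((z-c[2][2])/r[:,2])[:,None]
def proj(c,P):
    K,k1,p,Rm=c;q=(np.atleast_2d(P)-p)@Rm;s=q[:,:2]/q[:,2:]
    s=s*(1+k1*(s**2).sum(1,keepdims=True));return np.c_[s[:,0]*K[0,0]+K[0,2],s[:,1]*K[1,1]+K[1,2]]
def rect(mask,c,z):
    cs,_=cv2.findContours(mask.astype(np.uint8),cv2.RETR_EXTERNAL,cv2.CHAIN_APPROX_NONE)
    k=max(cs,key=cv2.contourArea)[:,0,:]
    w=atz(c,k,z)[:,:2]
    return cv2.minAreaRect((w*1000).astype(np.float32)),w
E
cat > a.py <<'E'
from h import *
s=robot.read_state();print({k:np.round(v,3) for k,v in s.items()})
for n in ["scene","top","wrist"]:
    im=imaging.read_camera(n);cv2.imwrite(f"pics/{n}0.png",im)
    m=imaging.camera_model(n);print(n,m)
    for t in ["cover","board","keeper","keeper_knob","screwdriver","hammer","paint_can","screw_jar","end_cap","sanding_block"]:
        for o in models.outline_of(n,t)[:2]:
            print(n,t,round(o["confidence"],2),np.round(o["pixel"]),o["pixels"].sum())
print(robot.read_state()["t"])
E
python3 a.py
```

```text
pics
{'t': np.float64(0.0), 'q': array([ 1.182,  0.131,  1.489,  0.   ,  1.523, -0.085]), 'dq': array([ 0.   ,  0.001,  0.002,  0.001,  0.001, -0.   ]), 'joint_torque': array([ 1.0000e-03, -5.5984e+01, -4.9177e+01,  7.7000e-02,  3.5000e-02,
       -0.0000e+00]), 'tool_pos': array([0.179, 0.572, 0.237]), 'orientation': array([-1.559,  0.239, -0.238]), 'force': array([-0.137,  0.274, -0.378]), 'wrist_torque': array([ 0.007, -0.037,  0.001]), 'opening': np.float64(0.093)}
scene {'K': array([[433.43090793,   0.        , 254.72761311],
       [  0.        , 433.43090793, 187.85787247],
       [  0.        ,   0.        ,   1.        ]]), 'k1': -0.1600385114194288, 'position': array([ 1.04083331, -0.90293839,  0.76455339]), 'orientation': array([-2.15835387, -0.61787093,  0.30331632])}
scene cover 0.5 [315. 241.] 1163
scene board 0.9 [310. 147.] 2005
scene keeper 0.77 [302. 156.] 227
scene keeper 0.66 [297. 188.] 318
scene keeper_knob 0.76 [306. 154.] 194
scene screwdriver 0.74 [298. 189.] 348
scene hammer 0.58 [317. 245.] 1304
scene paint_can 0.61 [362. 152.] 1221
scene screw_jar 0.56 [17
[... 435 characters left out ...]
15
top board 0.66 [153. 189.] 4357
top keeper 0.68 [184. 184.] 315
top keeper_knob 0.82 [186. 182.] 307
top screwdriver 0.54 [227. 169.] 371
top hammer 0.84 [283. 121.] 823
top hammer 0.62 [311. 277.] 905
top paint_can 0.55 [152. 124.] 1206
top screw_jar 0.93 [399. 178.] 554
top screw_jar 0.57 [313. 217.] 1254
top end_cap 0.7 [223. 242.] 1244
top sanding_block 0.63 [312. 275.] 939
wrist {'K': array([[344.01690939,   0.        , 258.94072817],
       [  0.        , 344.01690939, 191.14880653],
       [  0.        ,   0.        ,   1.        ]]), 'k1': -0.07931437060317834, 'position': array([0.11197722, 0.59462574, 0.38560996]), 'orientation': array([2.3583269 , 1.73246892, 0.22328221])}
1.65
```

```bash
python3 -c "
import cv2
for n in ['scene','top','wrist']:
    im=cv2.imread(f'pics/{n}0.png');cv2.imwrite(f'pics/{n}0b.png',cv2.resize(im,(768,576),interpolation=cv2.INTER_CUBIC))
"
```

```text
(no output)
```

View pics/top0b.png

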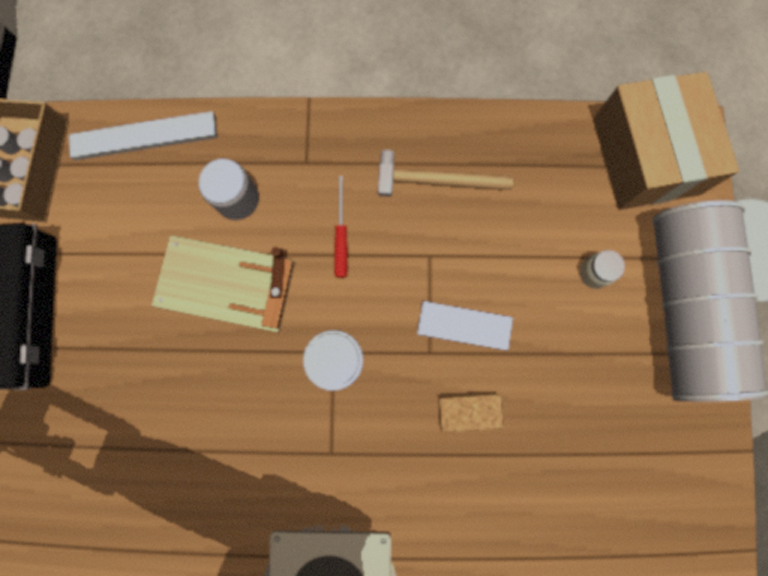

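View pics/scene0b.png

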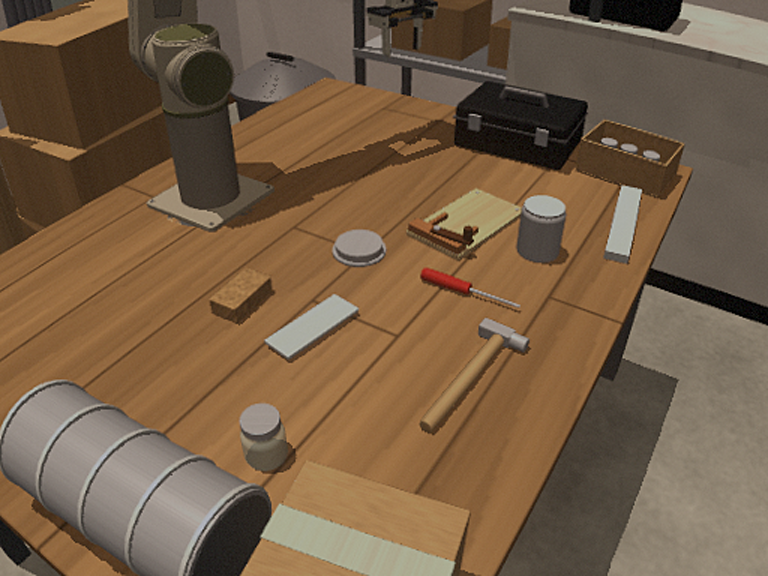

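View pics/wrist0b.png

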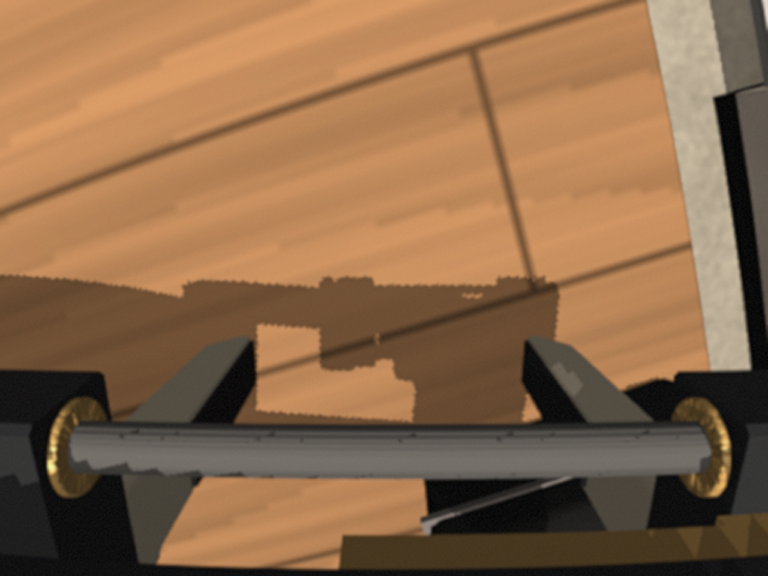

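The top view (scaled 1.5x) shows the cover at about (465,325) and the board at about (222,285). The stop is at the board's right end with the keeper parked on it. The strip at (142,134) is larger than the cover, so it is a decoy. Next I measure the cover and board.

```bash
cat > b.py <<'E'
from h import *
im=imaging.read_camera("top");c=cam("top")
g=cv2.cvtColor(im,cv2.COLOR_BGR2HSV)
roi=np.zeros(im.shape[:2],bool);roi[195:240,270:350]=1
m=(g[...,1]<70)&(g[...,2]>110)&roi
r,w=rect(m,c,0.016);print("cover color",r,m.sum())
for t,z in [("cover",.016),("board",.012),("keeper",.04),("keeper_knob",.068),("paint_can",.11),("screw_jar",.08),("end_cap",.022),("sanding_block",.035),("screwdriver",.01),("hammer",.02)]:
    for o in models.outline_of("top",t)[:2]:
        print(t,round(o["confidence"],2),atz(c,[o["pixel"]],z)[0].round(3),[np.round(a,1) for a in rect(o["pixels"],c,z)[0]])
B=(g[...,0]>18)&(g[...,0]<40)&(g[...,2]>120)
roi[:]=0;roi[150:225,95:200]=1
v=im.copy();v[m]=(0,0,255);cv2.imwrite("pics/crop1.png",cv2.resize(im[140:245,90:360],None,fx=2.9,fy=2.9,interpolation=cv2.INTER_CUBIC))
cv2.imwrite("pics/crop2.png",cv2.resize(im[150:230,95:205],None,fx=7,fy=7,interpolation=cv2.INTER_CUBIC))
E
python3 b.py
```

```text
cover color ((484.19580078125, -243.5186004638672), (173.86502075195312, 65.49820709228516), 80.17262268066406) 1453
cover 0.98 [ 0.475 -0.245  0.016] [array([ 484.1, -243.4]), array([170.7,  62.7]), np.float64(80.0)]
board 0.71 [0.552 0.198 0.012] [array([567.3, 212.4]), array([259. , 159.9]), np.float64(80.4)]
board 0.53 [ 0.32  -0.25   0.012] [array([ 325.1, -252.7]), array([ 61.3, 115.5]), np.float64(3.1)]
keeper 0.63 [0.581 0.104 0.04 ] [array([576.3, 105. ]), array([93. , 24.1]), np.float64(0.2)]
keeper_knob 0.49 [0.577 0.095 0.068] [array([572.6,  98. ]), array([93.3, 25.6]), np.float64(0.3)]
paint_can 0.94 [0.719 0.189 0.11 ] [array([713.7, 184.3]), array([126.8,  88.7]), np.float64(46.5)]
screw_jar 0.6 [ 0.581 -0.473  0.08 ] [array([ 583.3, -482.8]), array([64.1, 84.6]), np.float64(43.5)]
end_cap 0.26 [ 0.491 -0.24   0.022] [array([ 484.3, -242.1]), array([171.3,  64.1]), np.float64(79.8)]
sanding_block 0.88 [ 0.332 -0.244  0.035] [array([ 325.4, -246.8]), array([ 63.6, 113.6]), np.float64(0.3)]
sanding_block 0.3 [0.581 0.103 0.035] [array([577.1, 106.1]), array([93.5, 24. ]), np.float64(0.1)]
screwdriver 0.86 [ 0.614 -0.014  0.01 ] [array([629.5,  -7.1]), array([108.6,  25.9]), np.float64(1.4)]
screwdriver 0.7 [ 0.475 -0.247  0.01 ] [array([ 483.5, -244.2]), array([171.4,  63.6]), np.float64(79.4)]
hammer 0.7 [ 0.77  -0.185  0.02 ] [array([ 778.8, -209.1]), array([ 94.9, 256.1]), np.float64(0.9)]
```

View pics/crop2.png

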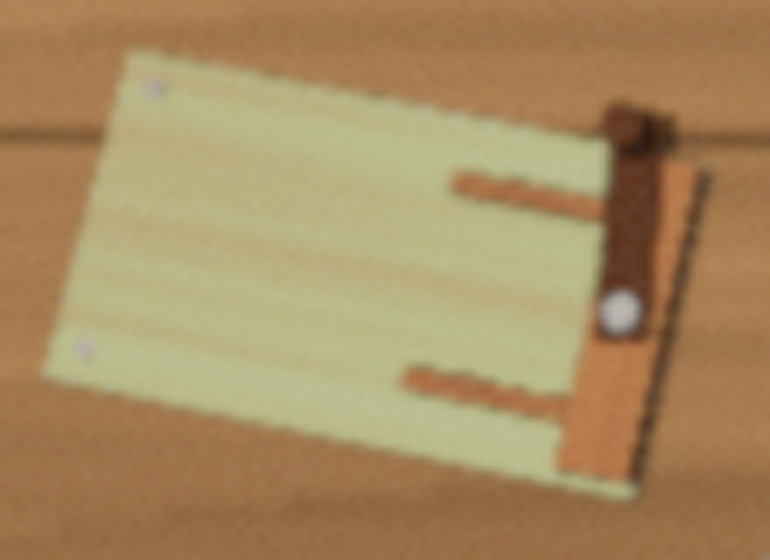

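```bash
cat > c.py <<'E'
from h import *
from scipy.optimize import least_squares
c=cam("top")
# board pts -> crop px
pts=[((.125,-.07,.012),(131,51)),((.125,.07,.012),(44,378)),((-.125,.07,.012),(634,499)),
((-.025,-.046,.024),(455,172)),((-.025,-.036,.024),(450,194)),((-.025,.036,.024),(410,366)),((-.025,.046,.024),(402,388)),((-.11,0,.041),(620,312))]
P=np.array([p for p,_ in pts]);U=(np.array([u for _,u in pts])+.5)/7-.5+[95,150]
def W(x):
    th=x[2];A=np.array([[np.cos(th),-np.sin(th),0],[np.sin(th),np.cos(th),0],[0,0,1]]);return P@A.T+[x[0],x[1],0]
f=lambda x:(proj(c,W(x))-U).ravel()
s=least_squares(f,[.56,.2,1.4],loss="soft_l1",f_scale=.5);print(s.x,np.degrees(s.x[2]));print(f(s.x).reshape(-1,2).round(2))
sc=cam("scene");im=imaging.read_camera("scene")
B=W(s.x)
print(proj(sc,B).round(1))
x=s.x;
for p in proj(sc,B): cv2.circle(im,tuple(int(round(a*8)) for a in p),8,(0,0,255),-1,shift=3)
th=np.radians(80.1);a=np.array([np.cos(th),np.sin(th)]);n=np.array([-a[1],a[0]]);C=np.array([.4841,-.2435])
for i in(-1,1):
  for j in (-1,1):
    q=C+a*i*.085+n*j*.031
    p=proj(sc,[[q[0],q[1],.016]])[0];cv2.circle(im,tuple(int(round(b*8)) for b in p),8,(0,0,255),-1,shift=3)
cv2.imwrite("pics/sc1.png",cv2.resize(im[110:250,170:370],None,fx=4,fy=4,interpolation=cv2.INTER_CUBIC))
E
python3 c.py
```

```text
[0.56019561 0.2141767  1.38569962] 79.39473968077944
[[ 0.02 -0.05]
 [ 0.18  0.1 ]
 [ 0.18  0.23]
 [-0.05 -0.52]
 [-0.17 -0.26]
 [-0.47 -0.06]
 [-0.16  0.27]
 [ 0.47  0.14]]
[[349.3 138.8]
 [315.8 124.7]
 [269.4 152.9]
 [317.9 150.7]
 [315.3 149.5]
 [297.5 141.4]
 [295.1 140.3]
 [290.  151.5]]
```

View pics/sc1.png

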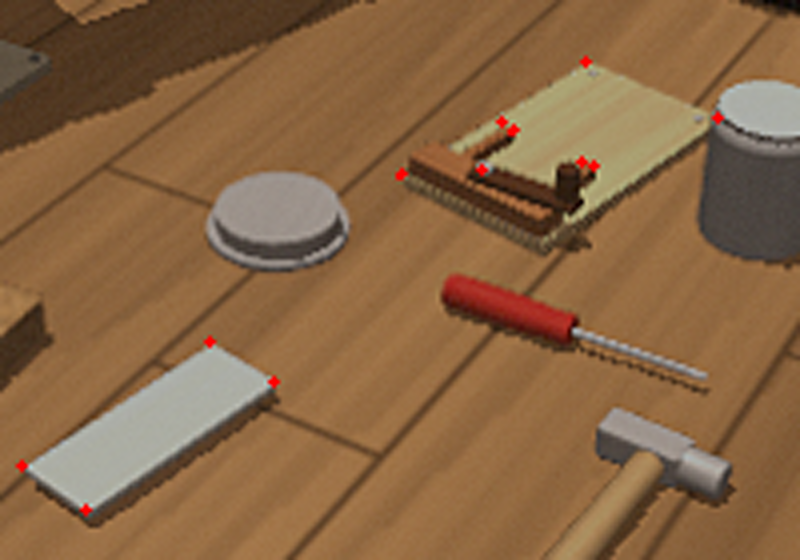

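```bash
cat >> h.py <<'E'
CC=np.array([.4841,-.2435]);CY=np.radians(80.0);BP=np.array([.5602,.2142]);BY=np.radians(79.4)
def tool(yaw,elev,sgn=1):
    """elev deg: -90 down; a = cos(e)u + sin(e)z (e=-42: heading u; e=-138: heading -u)"""
    e=np.radians(elev);u=np.array([np.cos(yaw),np.sin(yaw),0]);y=np.cos(e)*u+np.sin(e)*np.array([0,0,1])
    z=sgn*np.array([-u[1],u[0],0]);x=np.cross(y,z);return np.c_[x,y,z]
def bd(x,y,z):
    c,s=np.cos(BY),np.sin(BY);return np.array([BP[0]+c*x-s*y,BP[1]+s*x+c*y,z])
def cur():
    s=robot.read_state();return np.array(s["tool_pos"]),R.from_rotvec(s["orientation"]).as_matrix(),s
def plan(pg,Rg,grip,n=None,start=None):
    p,Rm=(start if start is not None else cur()[:2])
    rv=R.from_matrix(Rm.T@Rg).as_rotvec();D=np.linalg.norm(pg-p);A=np.degrees(np.linalg.norm(rv))
    if n is None: n=int(np.ceil(max(D/.045,A/8.0,1)));n=-(-n//5)*5
    print("dist",round(D,3),"ang",round(A,1),"rows",n)
    for i in range(n):
        Ri=Rm@R.from_rotvec(rv*i/n).as_matrix();sh=Ri.T@((pg-p)/n)
        print(", ".join(f"{v:g}" for v in [*sh.round(4),*np.degrees(rv/n).round(2),grip])+",")
E
python3 - <<'E'
from h import *
p,Rm,s=cur();print(Rm.round(3));c=cam("wrist");print("cam in tool",Rm.T@(c[2]-p))
T=tool(CY,-42,1);T2=tool(CY,-42,-1)
for t in(T,T2):print(np.degrees(np.linalg.norm(R.from_matrix(Rm.T@t).as_rotvec())))
E
```

```text
[[ 0.954 -0.     0.299]
 [-0.299 -0.     0.954]
 [ 0.    -1.    -0.   ]]
cam in tool [-0.07103701 -0.14797592  0.00089228]
105.84746469496292
93.31494666776501
```

Run:
```python
from h import *
plan(np.array([.48,.15,.28]),tool(CY,-85,-1),1)
u=np.array([np.cos(CY),np.sin(CY),0]);T=tool(CY,-42,-1);a=T[:,1]
G=np.array([*CC,.0135])-.063*u;t=G-.012*a;pre=t-.09*a+[0,0,.03];print(t,pre)
```

```text
dist 0.52 ang 82.7 rows 15
0.0275, -0.0028, -0.0209, 0.24, 5.5, 0.27, 1,
0.0294, -0.003, -0.0181, 0.24, 5.5, 0.27, 1,
0.031, -0.0033, -0.0152, 0.24, 5.5, 0.27, 1,
0.0323, -0.0035, -0.0122, 0.24, 5.5, 0.27, 1,
0.0333, -0.0037, -0.009, 0.24, 5.5, 0.27, 1,
0.034, -0.0039, -0.0057, 0.24, 5.5, 0.27, 1,
0.0344, -0.004, -0.0024, 0.24, 5.5, 0.27, 1,
0.0344, -0.0042, 0.0009, 0.24, 5.5, 0.27, 1,
0.0341, -0.0044, 0.0042, 0.24, 5.5, 0.27, 1,
0.0336, -0.0045, 0.0075, 0.24, 5.5, 0.27, 1,
0.0327, -0.0046, 0.0107, 0.24, 5.5, 0.27, 1,
0.0315, -0.0047, 0.0138, 0.24, 5.5, 0.27, 1,
0.03, -0.0048, 0.0167, 0.24, 5.5, 0.27, 1,
0.0282, -0.0049, 0.0196, 0.24, 5.5, 0.27, 1,
0.0262, -0.0049, 0.0222, 0.24, 5.5, 0.27, 1,
[ 0.47161162 -0.31432515  0.02152957] [ 0.4599975  -0.38019208  0.11175132]
```

Emit:
carry_out(motion=[0.0275,-0.003,-0.021,0.24,5.5,0.27,1,0.0294,-0.003,-0.018,0.24,5.5,0.27,1,0.031,-0.003,-0.015,0.24,5.5,0.27,1,0.0323,-0.0035,-0.012,0.24,5.5,0.27,1,0.0333,-0.0037,-0.009,0.24,5.5,0.27,1])

```text
t: 2.75
tool_pos: [0.2791, 0.4299, 0.2506]
orientation: [-1.456, 0.635, -0.601]
force: [1.2, 0.1, -0.5]
opening: 0.0934
```

Emit:
carry_out(motion=[0.034,-0.004,-0.0057,0.24,5.5,0.27,1,0.0344,-0.004,-0.0024,0.24,5.5,0.27,1,0.0344,-0.0042,0.001,0.24,5.5,0.27,1,0.034,-0.0044,0.0042,0.24,5.5,0.27,1,0.0336,-0.0045,0.0075,0.24,5.5,0.27,1])

```text
t: 3.25
tool_pos: [0.3802, 0.2815, 0.2662]
orientation: [-1.277, 1.027, -0.962]
force: [0.0, 0.1, 0.6]
opening: 0.0928
```

Emit:
carry_out(motion=[0.0327,-0.0046,0.0107,0.24,5.5,0.27,1,0.0315,-0.0047,0.0138,0.24,5.5,0.27,1,0.03,-0.0048,0.0167,0.24,5.5,0.27,1,0.0282,-0.005,0.0196,0.24,5.5,0.27,1,0.0262,-0.005,0.0222,0.24,5.5,0.27,1])

```text
t: 3.75
tool_pos: [0.4785, 0.1302, 0.282]
orientation: [-1.018, 1.403, -1.306]
force: [-0.1, 0.1, 0.9]
opening: 0.093
```

Run:
```python
from h import *
print(cur()[2]["q"],cur()[0])
plan(np.array([.46,-.38,.112]),tool(CY,-42,-1),1)
```

```text
[ 0.09896725 -0.21159378  1.74350231  0.08692088  1.5782775   0.32451862] [0.47853563 0.13023667 0.28200175]
dist 0.538 ang 42.8 rows 15
0.0343, 0.0082, 0.0063, -0.09, -0.17, 2.85, 1,
0.0347, 0.0065, 0.0062, -0.09, -0.17, 2.85, 1,
0.035, 0.0047, 0.0061, -0.09, -0.17, 2.85, 1,
0.0352, 0.003, 0.006, -0.09, -0.17, 2.85, 1,
0.0354, 0.0012, 0.0059, -0.09, -0.17, 2.85, 1,
0.0354, -0.0005, 0.0058, -0.09, -0.17, 2.85, 1,
0.0353, -0.0023, 0.0057, -0.09, -0.17, 2.85, 1,
0.0352, -0.0041, 0.0056, -0.09, -0.17, 2.85, 1,
0.035, -0.0058, 0.0055, -0.09, -0.17, 2.85, 1,
0.0347, -0.0076, 0.0054, -0.09, -0.17, 2.85, 1,
0.0342, -0.0093, 0.0053, -0.09, -0.17, 2.85, 1,
0.0338, -0.011, 0.0052, -0.09, -0.17, 2.85, 1,
0.0332, -0.0127, 0.005, -0.09, -0.17, 2.85, 1,
0.0325, -0.0143, 0.0049, -0.09, -0.17, 2.85, 1,
0.0318, -0.0159, 0.0048, -0.09, -0.17, 2.85, 1,
```

Emit:
carry_out(motion=[0.0343,0.0082,0.0063,-0.09,-0.17,2.85,1,0.0347,0.0065,0.0062,-0.09,-0.17,2.85,1,0.035,0.0047,0.0061,-0.09,-0.17,2.85,1,0.0352,0.003,0.006,-0.09,-0.17,2.85,1,0.0354,0.0012,0.006,-0.09,-0.17,2.85,1])

```text
t: 4.25
tool_pos: [0.4757, -0.0454, 0.228]
orientation: [-0.811, 1.465, -1.109]
force: [0.6, 0.1, -0.8]
opening: 0.0928
```

Emit:
carry_out(motion=[0.0354,-0.0005,0.0058,-0.09,-0.17,2.85,1,0.0353,-0.0023,0.0057,-0.09,-0.17,2.85,1,0.0352,-0.0041,0.0056,-0.09,-0.17,2.85,1,0.035,-0.0058,0.0055,-0.09,-0.17,2.85,1,0.0347,-0.0076,0.0054,-0.09,-0.17,2.85,1])

```text
t: 4.75
tool_pos: [0.4695, -0.2237, 0.1697]
orientation: [-0.61, 1.506, -0.907]
force: [0.5, -0.0, 1.1]
opening: 0.0929
```

Emit:
carry_out(motion=[0.0342,-0.0093,0.0053,-0.09,-0.17,2.85,1,0.0338,-0.011,0.0052,-0.09,-0.17,2.85,1,0.0332,-0.0127,0.005,-0.09,-0.17,2.85,1,0.0325,-0.0143,0.0049,-0.09,-0.17,2.85,1,0.0318,-0.0159,0.0048,-0.09,-0.17,2.85,1])

```text
t: 5.25
tool_pos: [0.463, -0.4016, 0.1081]
orientation: [-0.414, 1.53, -0.7]
force: [0.6, -0.1, 0.4]
opening: 0.0933
```

Run:
```python
from h import *
p,Rm,s=cur();print(s["q"],p)
im=imaging.read_camera("wrist");c=cam("wrist")
u=np.array([np.cos(CY),np.sin(CY),0]);n=np.array([-u[1],u[0],0]);C=np.array([*CC,.016])
for i in(-1,1):
  for j in (-1,1):
    q=proj(c,C+u*i*.085+n*j*.031)[0];cv2.circle(im,tuple(int(round(b*8)) for b in q),12,(0,0,255),-1,shift=3)
cv2.imwrite("pics/w2.png",cv2.resize(im,(768,576)))
plan(np.array([.4716,-.3143,.0215]),tool(CY,-42,-1),1,5)
```

```text
[-1.08832834  0.83018309  1.04781169  0.54345171  1.94300697 -0.90201625] [ 0.46304863 -0.40160012  0.10808366]
dist 0.119 ang 2.4 rows 5
0.0003, 0.0238, -0.0014, -0.25, 0.1, -0.4, 1,
0.0001, 0.0238, -0.0013, -0.25, 0.1, -0.4, 1,
-0.0001, 0.0238, -0.0012, -0.25, 0.1, -0.4, 1,
-0.0002, 0.0238, -0.0011, -0.25, 0.1, -0.4, 1,
-0.0004, 0.0238, -0.001, -0.25, 0.1, -0.4, 1,
```

View pics/w2.png

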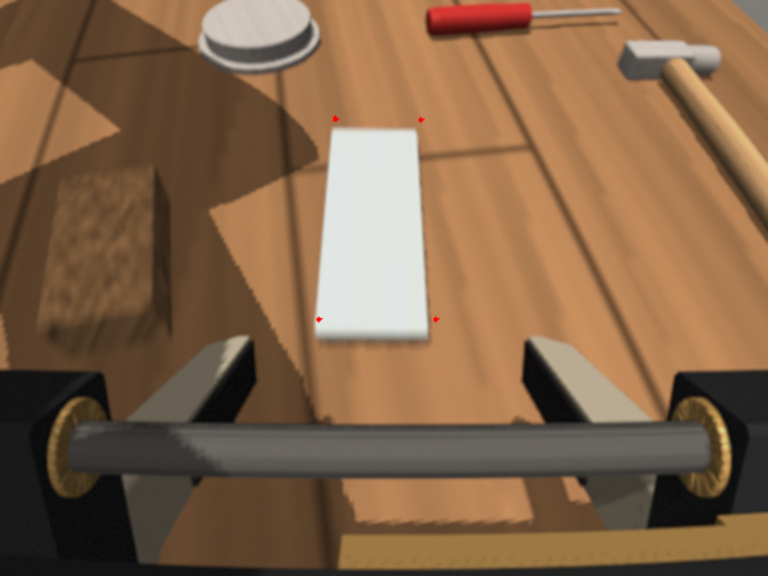

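```bash
cat > w.py <<'E'
from h import *
import sys
c=cam("wrist");im=imaging.read_camera("wrist");c2=cam("wrist");print(c[2],c2[2])
u=np.array([np.cos(CY),np.sin(CY),0]);n=np.array([-u[1],u[0],0]);C=np.array([*CC,.016])
g=cv2.cvtColor(im,cv2.COLOR_BGR2HSV)
roi=np.zeros(im.shape[:2],bool);roi[70:235,190:310]=1
m=(g[...,1]<60)&(g[...,2]>150)&roi
r,w=rect(m,c,.016);print(r,m.sum())
for i in(-1,1):
  for j in (-1,1):
    q=proj(c,C+u*i*.085+n*j*.031)[0];cv2.circle(im,tuple(int(round(b*8)) for b in q),12,(0,0,255),-1,shift=3)
cv2.imwrite("pics/w3.png",cv2.resize(im,(768,576)))
print(cur()[0])
E
python3 w.py
```

```text
[ 0.44450171 -0.46885383  0.24831817] [ 0.44474365 -0.46595748  0.24865413]
((482.73980712890625, -242.61595153808594), (170.96507263183594, 62.642250061035156), 79.95704650878906) 9048
[ 0.4601599  -0.40137081  0.09927515]
```

View pics/w3.png

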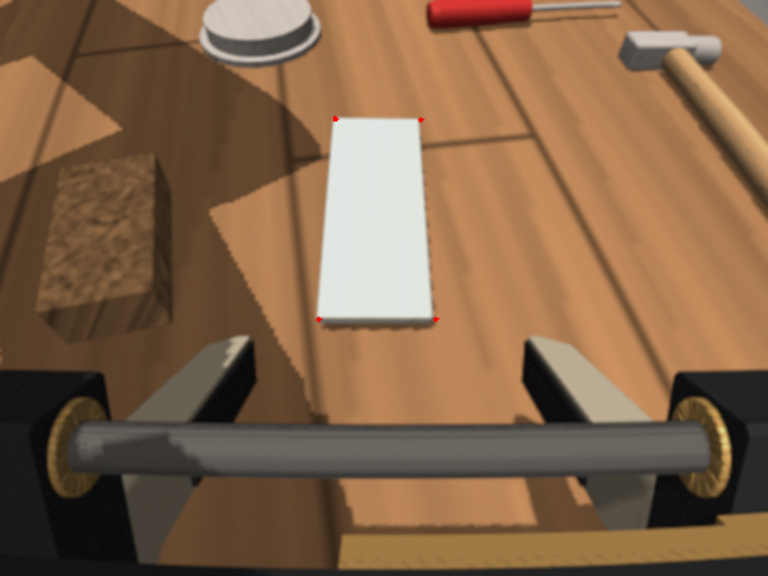

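Run:
```python
from h import *
plan(np.array([.4707,-.3138,.0225]),tool(CY,-42,-1),1,10)
```

```text
dist 0.117 ang 2.3 rows 10
0.0002, 0.0117, -0.0007, -0.11, 0.04, -0.19, 1,
0.0002, 0.0117, -0.0007, -0.11, 0.04, -0.19, 1,
0.0001, 0.0117, -0.0007, -0.11, 0.04, -0.19, 1,
0.0001, 0.0117, -0.0006, -0.11, 0.04, -0.19, 1,
0, 0.0117, -0.0006, -0.11, 0.04, -0.19, 1,
0, 0.0117, -0.0006, -0.11, 0.04, -0.19, 1,
-0, 0.0117, -0.0006, -0.11, 0.04, -0.19, 1,
-0.0001, 0.0117, -0.0006, -0.11, 0.04, -0.19, 1,
-0.0001, 0.0117, -0.0005, -0.11, 0.04, -0.19, 1,
-0.0001, 0.0117, -0.0005, -0.11, 0.04, -0.19, 1,
```

Emit:
carry_out(motion=[0,0.0117,-0.0007,-0.11,0.04,-0.19,1,0,0.0117,-0.0007,-0.11,0.04,-0.19,1,0,0.0117,-0.0007,-0.11,0.04,-0.19,1,0,0.0117,-0.0007,-0.11,0.04,-0.19,1,0,0.0117,-0.0006,-0.11,0.04,-0.19,1])

```text
t: 5.85
tool_pos: [0.4677, -0.3523, 0.0635]
orientation: [-0.433, 1.541, -0.707]
force: [0.0, -0.7, 0.1]
opening: 0.0929
```

Emit:
carry_out(motion=[0,0.0117,-0.0006,-0.11,0.04,-0.19,1,0,0.0117,-0.0006,-0.11,0.04,-0.19,1,0,0.0117,-0.0006,-0.11,0.04,-0.19,1,0,0,0,0,0,0,1,0,0,0,0,0,0,1])

```text
t: 6.35
tool_pos: [0.4738, -0.318, 0.0458]
orientation: [-0.458, 1.533, -0.713]
force: [-0.2, -0.3, 0.2]
opening: 0.0931
```

Run:
```python
from h import *
print(cur()[0])
plan(np.array([.4707,-.3138,.0225]),tool(CY,-42,-1),1,3)
```

```text
[ 0.47381134 -0.31804165  0.04579393]
dist 0.024 ang 1.3 rows 3
0.0049, 0.0061, -0.0014, -0.05, 0.35, 0.22, 1,
0.0049, 0.0061, -0.0013, -0.05, 0.35, 0.22, 1,
0.0049, 0.0061, -0.0013, -0.05, 0.35, 0.22, 1,
```

Run:
```python
from h import *
s=cur()[2];print(s["q"],s["dq"],s["joint_torque"],s["force"])
```

```text
[-1.00542388  0.73919524  1.29435254  0.53099115  1.75351984 -0.92791729] [ 1.23648038e-02 -1.80907273e-02  2.81585754e-02 -1.89864713e-03
 -8.73680621e-03  2.85769857e-05] [ 5.88944424e-01 -7.22793674e+01 -3.70761430e+01  3.10045794e+00
  4.05036092e+00  5.40208290e-03] [-0.1747056  -0.27835396  0.21945873]
```

Emit:
carry_out(motion=[0.0049,0.006,-0.0013,0,0.35,0.22,1,0.0049,0.006,-0.0013,0,0.35,0.22,1,0,0,0,0,0,0,1,0,0,0,0,0,0,1,0,0,0,0,0,0,1])

```text
t: 6.85
tool_pos: [0.4714, -0.3169, 0.0291]
orientation: [-0.446, 1.547, -0.713]
force: [1.0, -0.2, -0.1]
opening: 0.0934
```

Run:
```python
from h import *
s=cur()[2];print(s["q"],s["dq"],s["joint_torque"],s["force"],s["tool_pos"])
im=imaging.read_camera("scene");cv2.imwrite("pics/sc3.png",cv2.resize(im[100:330,80:400],None,fx=2.5,fy=2.5,interpolation=cv2.INTER_CUBIC))
```

```text
[-1.00972588  0.76422101  1.29616384  0.53200716  1.7374246  -0.92983389] [-0.0045251   0.0051567  -0.00568263  0.00205866  0.0008903   0.0018287 ] [ 2.81517830e-02 -7.33081841e+01 -3.72770405e+01  3.10044788e+00
  4.14094135e+00  1.04810757e-02] [ 0.99751773 -0.19487586 -0.13611247] [ 0.47138329 -0.31686147  0.02906319]
```

View pics/sc3.png

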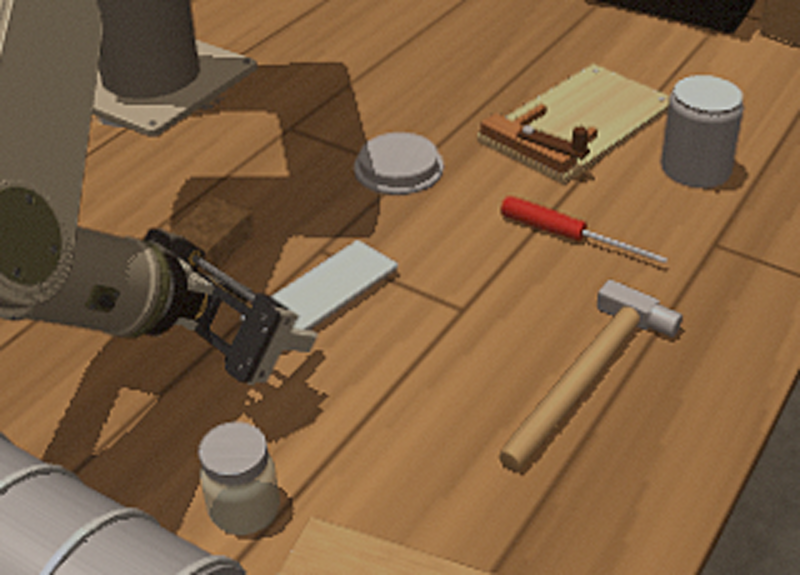

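Run:
```python
from h import *
plan(np.array([.4707,-.3138,.0225]),tool(CY,-42,-1),1,2)
```

```text
dist 0.007 ang 0.4 rows 2
0.0015, 0.0033, -0.0006, -0.13, 0.12, 0.12, 1,
0.0015, 0.0033, -0.0006, -0.13, 0.12, 0.12, 1,
```

Emit:
carry_out(motion=[0.0015,0.0033,-0.0006,-0.1,0.1,0.1,1,0.0015,0.0033,-0.0006,-0.1,0.1,0.1,1,0,0,0,0,0,0,1,0,0,0,0,0,0,1,0,0,0,0,0,0,1])

```text
t: 7.4
tool_pos: [0.4709, -0.3139, 0.0221]
orientation: [-0.445, 1.552, -0.709]
force: [0.7, -0.7, 0.0]
opening: 0.0929
```

Run:
```python
from h import *
plan(np.array([.4707,-.3138,.0225]),tool(CY,-42,-1),1,1)
im=imaging.read_camera("wrist");cv2.imwrite("pics/w4.png",cv2.resize(im,(768,576)))
```

```text
dist 0.0 ang 0.1 rows 1
-0.0004, -0.0002, -0.0002, -0.06, 0.04, 0.03, 1,
```

View pics/w4.png

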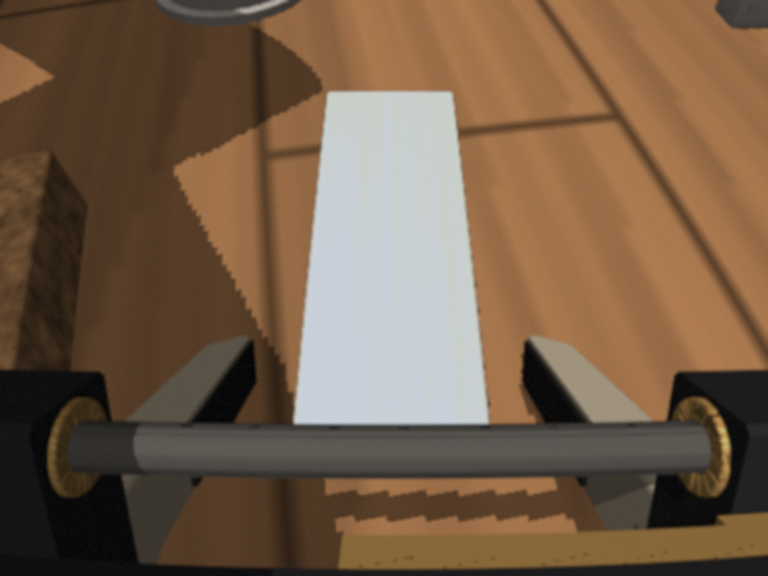

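The cover lies centred between the fingers, so I close with 55 N.

Emit:
carry_out(motion=[0,0,0,0,0,0,-1,0,0,0,0,0,0,-1,0,0,0,0,0,0,-1,0,0,0,0,0,0,-1,0,0,0,0,0,0,-1], squeeze=55)

```text
t: 7.95
tool_pos: [0.4711, -0.3143, 0.0225]
orientation: [-0.446, 1.551, -0.71]
force: [-0.5, 0.6, -0.9]
opening: 0.0612
```

Emit:
carry_out(motion=[0,0,0,0,0,0,-1,0,0,0,0,0,0,-1,0,0,0,0,0,0,-1,0,0,0,0,0,0,-1,0,0,0,0,0,0,-1], squeeze=55)

```text
t: 8.45
tool_pos: [0.4711, -0.3143, 0.0225]
orientation: [-0.446, 1.551, -0.71]
force: [0.2, 0.9, 0.8]
opening: 0.0611
```

Run:
```python
from h import *
p,Rm,s=cur();print(p,s["q"],s["force"])
plan(p+[0,0,.05],Rm,-1,10)
```

```text
[ 0.47105339 -0.31425404  0.02250704] [-1.00768967  0.7730485   1.29822882  0.53156215  1.73096129 -0.9308911 ] [0.18474147 0.89307983 0.76967427]
dist 0.05 ang 0.0 rows 10
-0.0037, -0.0034, 0, 0, 0, 0, -1,
-0.0037, -0.0034, 0, 0, 0, 0, -1,
-0.0037, -0.0034, 0, 0, 0, 0, -1,
-0.0037, -0.0034, 0, 0, 0, 0, -1,
-0.0037, -0.0034, 0, 0, 0, 0, -1,
-0.0037, -0.0034, 0, 0, 0, 0, -1,
-0.0037, -0.0034, 0, 0, 0, 0, -1,
-0.0037, -0.0034, 0, 0, 0, 0, -1,
-0.0037, -0.0034, 0, 0, 0, 0, -1,
-0.0037, -0.0034, 0, 0, 0, 0, -1,
```

Emit:
carry_out(motion=[-0.004,-0.0035,0,0,0,0,-1,-0.004,-0.0035,0,0,0,0,-1,-0.004,-0.0035,0,0,0,0,-1,-0.004,-0.0035,0,0,0,0,-1,-0.004,-0.0035,0,0,0,0,-1], squeeze=60)

```text
t: 8.95
tool_pos: [0.4706, -0.3135, 0.0501]
orientation: [-0.446, 1.553, -0.71]
force: [-0.3, 0.6, -2.0]
opening: 0.0612
```

Run:
```python
from h import *
p,Rm,s=cur();print(p,s["force"],s["wrist_torque"])
im=imaging.read_camera("wrist");cv2.imwrite("pics/w5.png",cv2.resize(im,(768,576)))
im=imaging.read_camera("scene");cv2.imwrite("pics/sc5.png",cv2.resize(im[150:300,130:330],None,fx=4,fy=4,interpolation=cv2.INTER_CUBIC))
```

```text
[ 0.47059872 -0.31354691  0.05006803] [-0.30156062  0.55001179 -2.0024727 ] [-0.7532371   0.15841725 -0.02221785]
```

View pics/sc5.png

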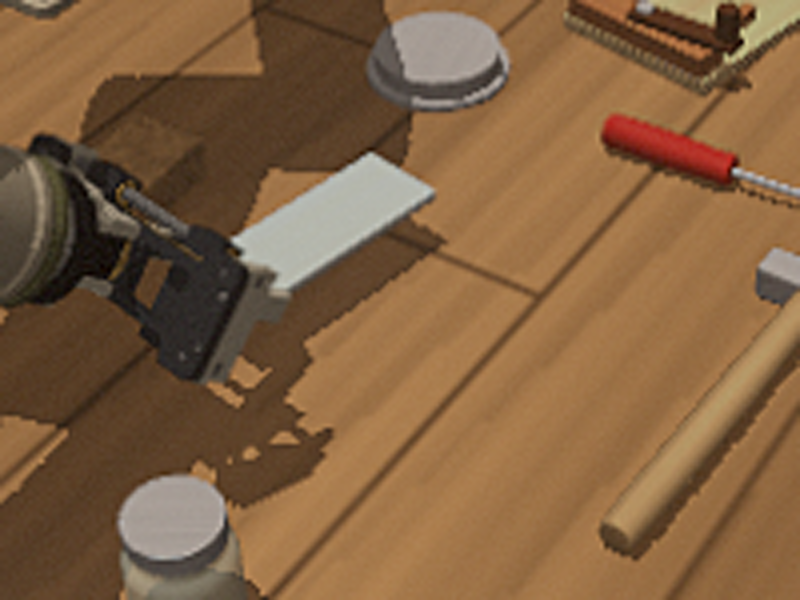

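View pics/w5.png

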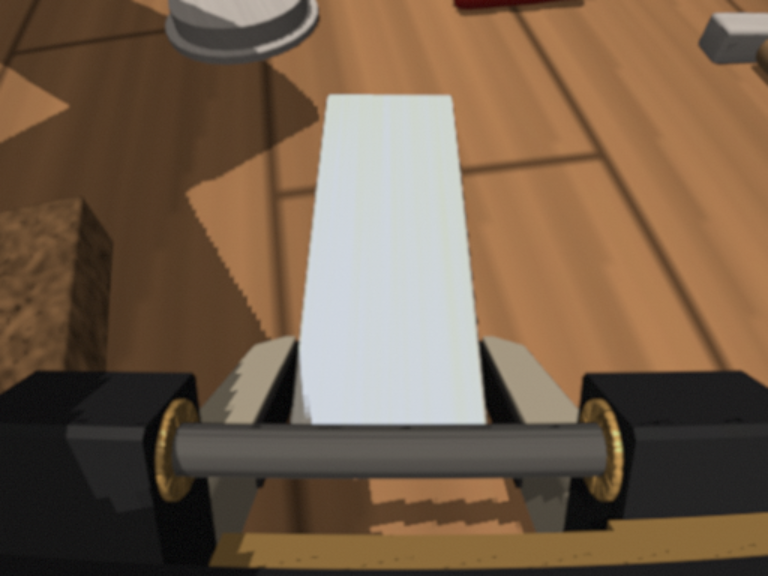

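Run:
```python
from h import *
im=cv2.imread("pics/top0.png");c=cam("top")
print("can top",atz(c,[[148.8,121.7]],.11))
can=atz(c,[[148.8,121.7]],.11)[0]
for gx in(.05,.06): 
    G=bd(gx,0,.1);print(G, bd(gx-.0375,-.094,0),bd(gx+.0375,-.094,0))
th=BY;d=can[:2]-BP;print("can in board",np.cos(th)*d[0]+np.sin(th)*d[1],-np.sin(th)*d[0]+np.cos(th)*d[1])
cv2.imwrite("pics/can.png",cv2.resize(im[95:155,120:180],None,fx=8,fy=8))
# back down
p,Rm,s=cur();plan(np.array([.4711,-.3143,.0227]),tool(CY,-42,-1),-1,5)
```

```text
can top [[0.72494831 0.19474915 0.11      ]]
[0.56939757 0.26334677 0.1       ] [0.65489531 0.20919526 0.        ] [0.66869167 0.28291542 0.        ]
[0.57123708 0.27317612 0.1       ] [0.65673483 0.21902462 0.        ] [0.67053118 0.29274477 0.        ]
can in board 0.011186746873929503 -0.16551494971554884
dist 0.028 ang 0.2 rows 5
0.0042, 0.0037, 0, -0.02, 0.01, 0.03, -1,
0.0042, 0.0037, 0, -0.02, 0.01, 0.03, -1,
0.0042, 0.0037, 0, -0.02, 0.01, 0.03, -1,
0.0042, 0.0037, 0, -0.02, 0.01, 0.03, -1,
0.0042, 0.0037, 0, -0.02, 0.01, 0.03, -1,
```

View pics/can.png

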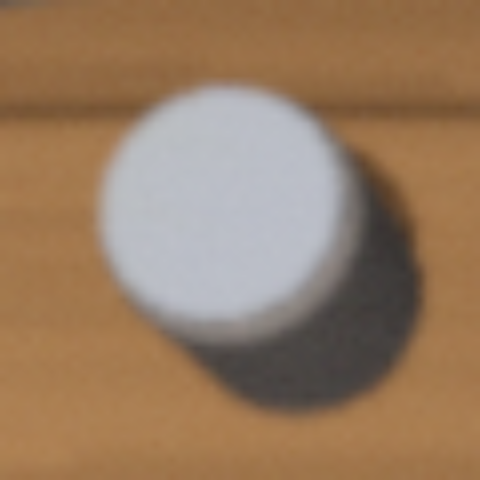

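Run:
```python
from h import *
p,Rm,s=cur();m=p+[0,.02,.13];plan(m,tool(CY,-50,-1),-1,5)
T=tool(BY,-138,-1);t=bd(-.060,0,.20)-.0142*T[:,1];print(t)
plan(t,T,-1,20,start=(m,tool(CY,-50,-1)))
```

```text
dist 0.132 ang 7.9 rows 5
-0.0219, -0.0145, -0.0007, -0.02, 0.01, -1.57, -1,
-0.0215, -0.0151, -0.0007, -0.02, 0.01, -1.57, -1,
-0.0211, -0.0157, -0.0007, -0.02, 0.01, -1.57, -1,
-0.0207, -0.0163, -0.0007, -0.02, 0.01, -1.57, -1,
-0.0202, -0.0168, -0.0007, -0.02, 0.01, -1.57, -1,
[0.55110409 0.16559646 0.20950165]
dist 0.467 ang 88.0 rows 20
-0.0188, 0.0139, -0, -0, 0.03, -4.4, -1,
-0.0198, 0.0124, -0.0001, -0, 0.03, -4.4, -1,
-0.0207, 0.0109, -0.0001, -0, 0.03, -4.4, -1,
-0.0215, 0.0092, -0.0001, -0, 0.03, -4.4, -1,
-0.0221, 0.0076, -0.0001, -0, 0.03, -4.4, -1,
-0.0226, 0.0058, -0.0001, -0, 0.03, -4.4, -1,
-0.023, 0.0041, -0.0001, -0, 0.03, -4.4, -1,
-0.0233, 0.0023, -0.0001, -0, 0.03, -4.4, -1,
-0.0234, 0.0005, -0.0001, -0, 0.03, -4.4, -1,
-0.0233, -0.0013, -0.0002, -0, 0.03, -4.4, -1,
-0.0232, -0.0031, -0.0002, -0, 0.03, -4.4, -1,
-0.0229, -0.0048, -0.0002, -0, 0.03, -4.4, -1,
-0.0224, -0.0066, -0.0002, -0, 0.03, -4.4, -1,
-0.0219, -0.0083, -0.0002, -0, 0.03, -4.4, -1,
-0.0212, -0.0099, -0.0002, -0, 0.03, -4.4, -1,
-0.0203, -0.0115, -0.0002, -0, 0.03, -4.4, -1,
-0.0194, -0.013, -0.0002, -0, 0.03, -4.4, -1,
-0.0183, -0.0145, -0.0003, -0, 0.03, -4.4, -1,
-0.0172, -0.0159, -0.0003, -0, 0.03, -4.4, -1,
-0.0159, -0.0171, -0.0003, -0, 0.03, -4.4, -1,
```

Emit:
carry_out(motion=[-0.012,-0.009,0,0,0,-1,-1,-0.0215,-0.0151,-0.0007,0,0,-1.57,-1,-0.0215,-0.0157,-0.0007,0,0,-1.57,-1,-0.021,-0.0163,-0.0007,0,0,-1.57,-1,-0.0202,-0.0168,-0.0007,0,0,-1.57,-1])

```text
t: 9.55
tool_pos: [0.4684, -0.2946, 0.1679]
orientation: [-0.548, 1.543, -0.805]
force: [1.4, -0.1, -2.1]
opening: 0.0613
```

Run:
```python
from h import *
p,Rm,s=cur();print(p,s["q"],s["opening"])
T=tool(BY,-138,-1);t=bd(-.060,0,.20)-.0142*T[:,1];print(t)
plan(t,T,-1,20)
im=imaging.read_camera("scene");cv2.imwrite("pics/sc6.png",cv2.resize(im[100:300,130:370],None,fx=3,fy=3,interpolation=cv2.INTER_CUBIC))
```

```text
[ 0.46839832 -0.29463935  0.16792822] [-0.96148274  0.4516082   1.39660706  0.49168001  1.81320613 -0.79067018] 0.06125214915693788
[0.55110409 0.16559646 0.20950165]
dist 0.469 ang 88.8 rows 20
-0.0191, 0.0137, -0, 0.02, 0.03, -4.44, -1,
-0.0201, 0.0122, -0, 0.02, 0.03, -4.44, -1,
-0.0209, 0.0106, -0, 0.02, 0.03, -4.44, -1,
-0.0217, 0.0089, -0, 0.02, 0.03, -4.44, -1,
-0.0223, 0.0072, -0.0001, 0.02, 0.03, -4.44, -1,
-0.0228, 0.0055, -0.0001, 0.02, 0.03, -4.44, -1,
-0.0232, 0.0037, -0.0001, 0.02, 0.03, -4.44, -1,
-0.0234, 0.0019, -0.0001, 0.02, 0.03, -4.44, -1,
-0.0235, 0.0001, -0.0001, 0.02, 0.03, -4.44, -1,
-0.0234, -0.0017, -0.0001, 0.02, 0.03, -4.44, -1,
-0.0232, -0.0035, -0.0001, 0.02, 0.03, -4.44, -1,
-0.0229, -0.0053, -0.0001, 0.02, 0.03, -4.44, -1,
-0.0224, -0.0071, -0.0001, 0.02, 0.03, -4.44, -1,
-0.0218, -0.0088, -0.0001, 0.02, 0.03, -4.44, -1,
-0.021, -0.0105, -0.0002, 0.02, 0.03, -4.44, -1,
-0.0201, -0.012, -0.0002, 0.02, 0.03, -4.44, -1,
-0.0192, -0.0136, -0.0002, 0.02, 0.03, -4.44, -1,
-0.018, -0.015, -0.0002, 0.02, 0.03, -4.44, -1,
-0.0168, -0.0164, -0.0002, 0.02, 0.03, -4.44, -1,
-0.0155, -0.0176, -0.0002, 0.02, 0.03, -4.44, -1,
```

View pics/sc6.png

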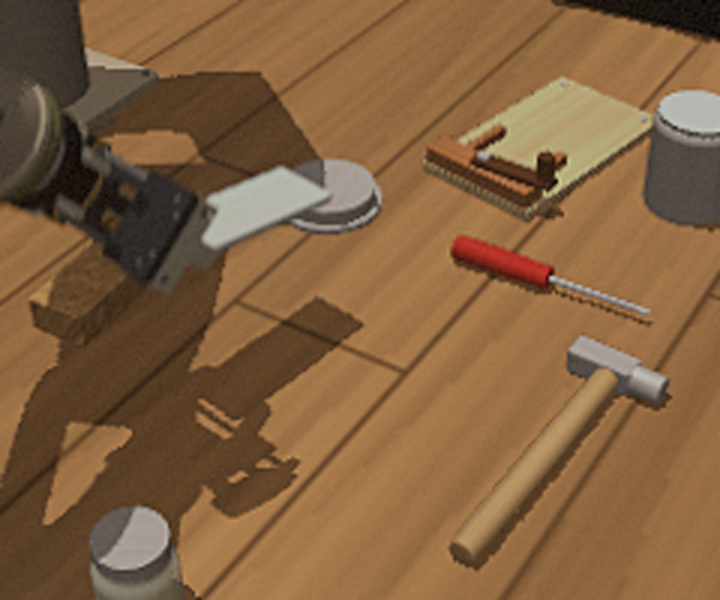

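Emit:
carry_out(motion=[-0.013,0.005,0,0.02,0.03,-2.5,-1,-0.021,0.009,0,0.02,0.03,-4.44,-1,-0.023,0.008,0,0.02,0.03,-4.44,-1,-0.023,0.007,0,0.02,0.03,-4.44,-1,-0.023,0.006,0,0.02,0.03,-4.44,-1])

```text
t: 10.1
tool_pos: [0.4886, -0.193, 0.1991]
orientation: [-0.838, 1.458, -1.095]
force: [0.2, 0.3, -2.5]
opening: 0.0615
```

Emit:
carry_out(motion=[-0.0228,0.005,0,0.02,0.03,-4.44,-1,-0.0232,0.0033,0,0.02,0.03,-4.44,-1,-0.0234,0.0018,0,0.02,0.03,-4.44,-1,-0.0235,0,0,0.02,0.03,-4.44,-1,-0.0234,-0.0017,0,0.02,0.03,-4.44,-1])

```text
t: 10.6
tool_pos: [0.5101, -0.0741, 0.2137]
orientation: [-1.156, 1.317, -1.396]
force: [0.5, 0.9, -2.7]
opening: 0.0612
```

Run:
```python
from h import *
p,Rm,s=cur();print(p,s["q"],s["opening"])
T=tool(BY,-138,-1);t=bd(-.060,0,.20)-.0142*T[:,1];print(t)
plan(t,T,-1,10)
im=imaging.read_camera("scene");cv2.imwrite("pics/sc7.png",cv2.resize(im[60:300,130:390],None,fx=2.5,fy=2.5,interpolation=cv2.INTER_CUBIC))
```

```text
[ 0.51012539 -0.07409113  0.21372427] [-0.20163361 -0.09097061  1.75739697 -0.06070117  1.46649715 -0.0047136 ] 0.061185329481171766
[0.55110409 0.16559646 0.20950165]
dist 0.243 ang 44.5 rows 10
-0.0243, -0.0011, -0.0005, -0.03, -0.05, -4.45, -1,
-0.0241, -0.0029, -0.0005, -0.03, -0.05, -4.45, -1,
-0.0238, -0.0048, -0.0005, -0.03, -0.05, -4.45, -1,
-0.0234, -0.0066, -0.0005, -0.03, -0.05, -4.45, -1,
-0.0228, -0.0084, -0.0004, -0.03, -0.05, -4.45, -1,
-0.0221, -0.0102, -0.0004, -0.03, -0.05, -4.45, -1,
-0.0212, -0.0119, -0.0004, -0.03, -0.05, -4.45, -1,
-0.0202, -0.0135, -0.0004, -0.03, -0.05, -4.45, -1,
-0.0191, -0.015, -0.0004, -0.03, -0.05, -4.45, -1,
-0.0179, -0.0164, -0.0004, -0.03, -0.05, -4.45, -1,
```

View pics/sc7.png

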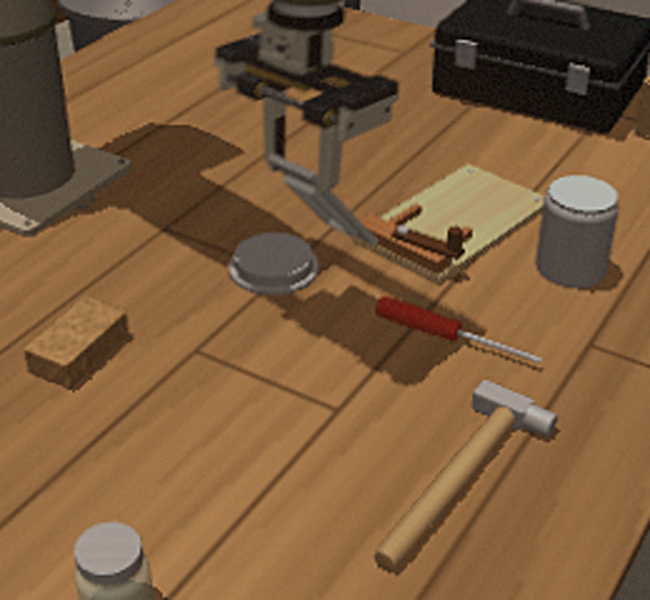

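Emit:
carry_out(motion=[-0.0243,-0.002,-0.0005,-0.03,-0.05,-4.45,-1,-0.0241,-0.0035,-0.0005,-0.03,-0.05,-4.45,-1,-0.0238,-0.005,-0.0005,-0.03,-0.05,-4.45,-1,-0.0234,-0.0068,-0.0005,-0.03,-0.05,-4.45,-1,-0.0228,-0.0085,-0.0005,-0.03,-0.05,-4.45,-1])

```text
t: 11.15
tool_pos: [0.5306, 0.0534, 0.2142]
orientation: [-1.479, 1.12, -1.674]
force: [1.2, -0.9, -2.2]
opening: 0.061
```

Emit:
carry_out(motion=[-0.0221,-0.0102,-0.0004,-0.03,-0.05,-4.45,-1,-0.0212,-0.0119,-0.0004,-0.03,-0.05,-4.45,-1,-0.0202,-0.0135,-0.0004,-0.03,-0.05,-4.45,-1,-0.0191,-0.015,-0.0004,-0.03,-0.05,-4.45,-1,-0.016,-0.0145,-0.0004,0,-0.05,-4,-1])

```text
t: 11.65
tool_pos: [0.5497, 0.1771, 0.2083]
orientation: [-1.794, 0.867, -1.92]
force: [0.4, -0.0, -2.0]
opening: 0.061
```

```bash
cat > v.py <<'E'
from h import *
import sys
p,Rm,s=cur();print(p.round(4),s["q"].round(3),s["opening"],s["force"].round(1),s["wrist_torque"].round(2))
th=BY;d=p[:2]-BP;e=np.degrees(np.arctan2(Rm[2,1],Rm[0,1]*np.cos(th)+Rm[1,1]*np.sin(th)))
print("tcp board",np.cos(th)*d[0]+np.sin(th)*d[1],-np.sin(th)*d[0]+np.cos(th)*d[1],"elev",e)
n=sys.argv[1]
for cm in sys.argv[2:]:
    im=imaging.read_camera(cm)
    if cm=="scene": im=cv2.resize(im[20:200,220:420],None,fx=3.3,fy=3.3,interpolation=cv2.INTER_CUBIC)
    elif cm=="top": im=cv2.resize(im[110:250,80:240],None,fx=4.2,fy=4.2,interpolation=cv2.INTER_CUBIC)
    else: im=cv2.resize(im,(768,576))
    cv2.imwrite(f"pics/{cm}_{n}.png",im)
E
python3 v.py 8 scene wrist
```

```text
[0.5497 0.1771 0.2083] [ 0.568  0.62   1.159 -0.634  1.948  0.693] 0.0609718370661164 [ 0.4 -0.  -2. ] [ 0.59 -0.07  0.03]
tcp board -0.038413488284733864 0.003509380704732918 elev -138.915558822067
```

View pics/scene_8.png

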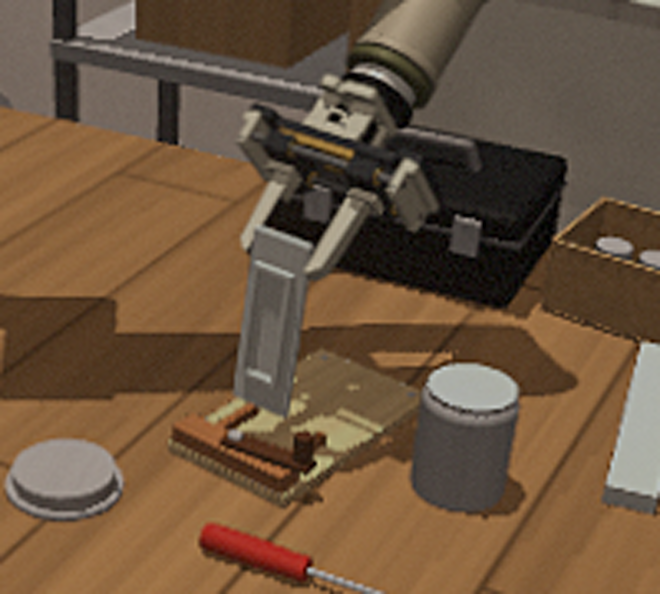

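View pics/wrist_8.png

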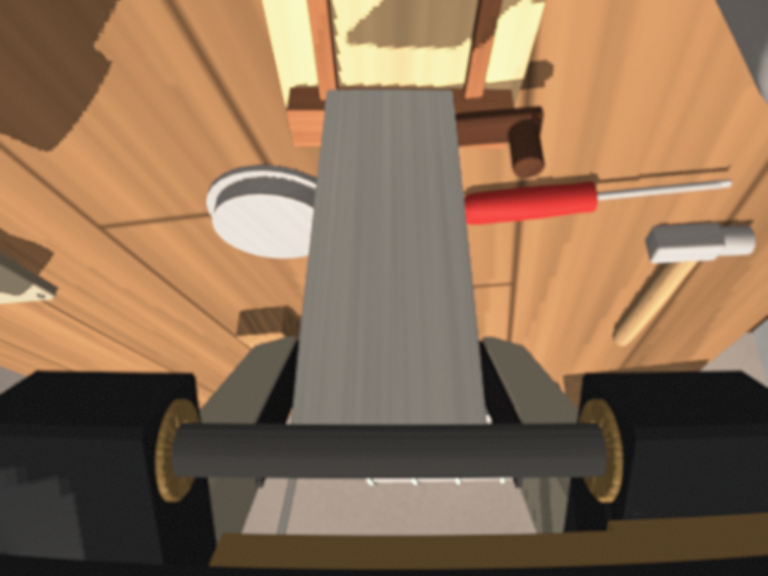

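```bash
cat >> h.py <<'E'
def fpos(e,rel=42,L=.148):
    p,Rm,s=cur();ph=np.radians(e+rel)
def tcp_for(Fx,Fz,psi,e,y=0,L=.148,o=.0055,g=.0142):
    q=np.radians(psi);gx=Fx+L*np.cos(q)-o*np.sin(q);gz=Fz+L*np.sin(q)+o*np.cos(q)
    T=tool(BY,e,-1);return bd(gx,y,gz)-g*T[:,1],T
E
sed -i '/^def fpos/,/^    p,Rm,s=cur();ph/d' h.py
python3 - <<'E'
from h import *
t,T=tcp_for(-.083,.015,82,-140);plan(t,T,-1,10);print(t)
E
```

```text
dist 0.038 ang 1.0 rows 10
-0.0011, 0.0035, 0.0005, 0.01, 0.05, -0.09, -1,
-0.0011, 0.0035, 0.0005, 0.01, 0.05, -0.09, -1,
-0.0011, 0.0035, 0.0005, 0.01, 0.05, -0.09, -1,
-0.0012, 0.0035, 0.0005, 0.01, 0.05, -0.09, -1,
-0.0012, 0.0035, 0.0005, 0.01, 0.05, -0.09, -1,
-0.0012, 0.0035, 0.0005, 0.01, 0.05, -0.09, -1,
-0.0012, 0.0035, 0.0005, 0.01, 0.05, -0.09, -1,
-0.0012, 0.0035, 0.0005, 0.01, 0.05, -0.09, -1,
-0.0012, 0.0035, 0.0005, 0.01, 0.05, -0.09, -1,
-0.0012, 0.0035, 0.0005, 0.01, 0.05, -0.09, -1,
[0.5497201  0.15820117 0.17145271]
```

Emit:
carry_out(motion=[-0.0022,0.007,0.001,0,0,-0.2,-1,-0.0022,0.007,0.001,0,0,-0.2,-1,-0.0022,0.007,0.001,0,0,-0.2,-1,-0.0022,0.007,0.001,0,0,-0.2,-1,0,0,0,0,0,0,-1])

```text
t: 12.25
tool_pos: [0.5493, 0.1577, 0.1768]
orientation: [-1.812, 0.861, -1.922]
force: [-1.0, -0.1, -2.4]
opening: 0.061
```

```bash
python3 v.py 9 scene wrist
python3 - <<'E'
from h import *
t,T=tcp_for(-.083,.015,82,-140);plan(t,T,-1,3);print(t)
E
```

```text
[0.5493 0.1577 0.1768] [ 0.547  0.633  1.208 -0.638  1.899  0.707] 0.06102038433584155 [-1.  -0.1 -2.4] [ 0.53 -0.03 -0.01]
tcp board -0.05752020337441533 0.00036884960007257765 elev -139.71415778732344
dist 0.006 ang 0.6 rows 3
-0.0016, 0.0015, 0, 0.07, 0.13, -0.11, -1,
-0.0016, 0.0015, 0, 0.07, 0.13, -0.11, -1,
-0.0016, 0.0015, 0, 0.07, 0.13, -0.11, -1,
[0.5497201  0.15820117 0.17145271]
```

View pics/scene_9.png

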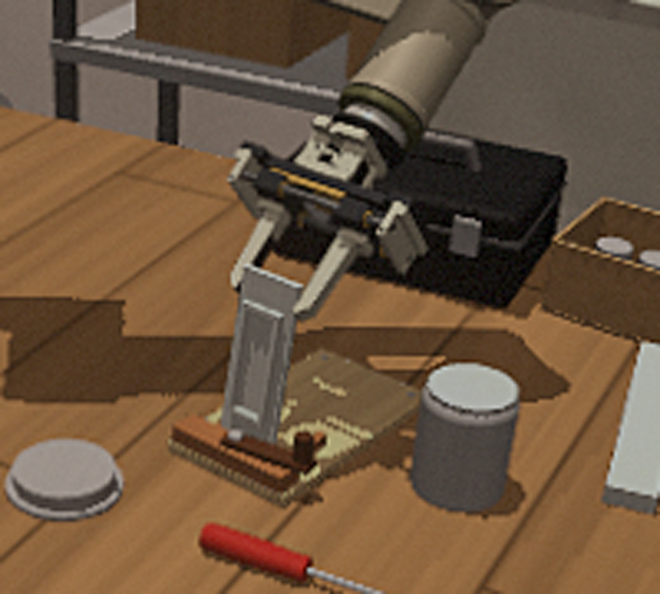

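View pics/wrist_9.png

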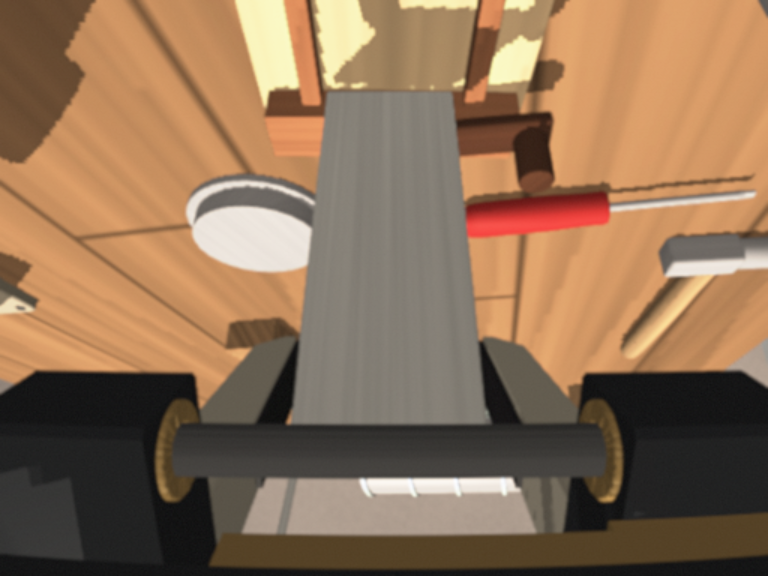

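Emit:
carry_out(motion=[-0.0023,0.0019,0.0015,0,0,0,-1,-0.0023,0.0019,0,0,0,0,-1,-0.0015,0.0013,0,0,0,0,-1,0,0,0,0,0,0,-1,0,0,0,0,0,0,-1])

```text
t: 12.85
tool_pos: [0.552, 0.1589, 0.171]
orientation: [-1.806, 0.861, -1.922]
force: [-0.3, 0.1, -2.6]
opening: 0.0612
```

```bash
python3 v.py 10 wrist
```

```text
[0.552  0.1589 0.171 ] [ 0.547  0.642  1.204 -0.637  1.89   0.712] 0.061229902435706154 [-0.3  0.1 -2.6] [ 0.58 -0.05  0.02]
tcp board -0.05582443907148292 -0.0021422546067293245 elev -139.50714803617643
```

View pics/wrist_10.png

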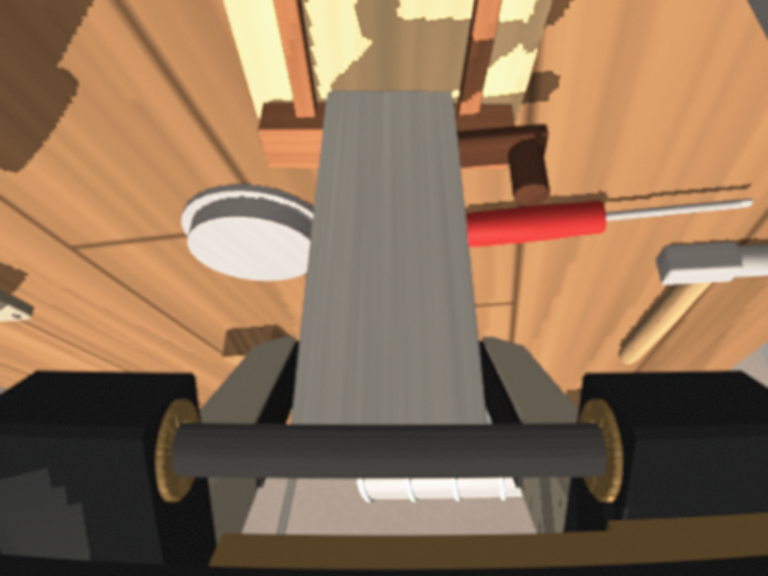

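Emit:
carry_out(motion=[-0.0012,0.001,-0.0008,0,0,0,-1,-0.0012,0.001,0,0,0,0,-1,0,0,0,0,0,0,-1,0,0,0,0,0,0,-1,0,0,0,0,0,0,-1])

```text
t: 13.4
tool_pos: [0.551, 0.1594, 0.1676]
orientation: [-1.806, 0.861, -1.922]
force: [0.2, 0.4, -2.0]
opening: 0.0613
```

Emit:
carry_out(motion=[-0.0012,0.001,0,0,0,0,-1,-0.0012,0.001,0,0,0,0,-1,0,0,0,0,0,0,-1,0,0,0,0,0,0,-1,0,0,0,0,0,0,-1])

```text
t: 13.9
tool_pos: [0.5514, 0.1596, 0.1667]
orientation: [-1.804, 0.86, -1.925]
force: [-0.2, 0.6, -2.0]
opening: 0.061
```

Emit:
carry_out(motion=[-0.002,0.0017,0,0,0,0,-1,0,0,0,0,0,0,-1,0,0,0,0,0,0,-1,0,0,0,0,0,0,-1,0,0,0,0,0,0,-1])

```text
t: 14.4
tool_pos: [0.5518, 0.1594, 0.1665]
orientation: [-1.803, 0.859, -1.929]
force: [0.7, 0.4, 1.8]
opening: 0.0612
```

```bash
python3 v.py 11 wrist scene
```

```text
[0.5518 0.1594 0.1665] [ 0.548  0.648  1.206 -0.637  1.885  0.722] 0.06122767020989997 [0.7 0.4 1.8] [ 0.26  0.13 -0.06]
tcp board -0.05538660119628572 -0.0017983809145920848 elev -139.62598067558184
```

View pics/wrist_11.png

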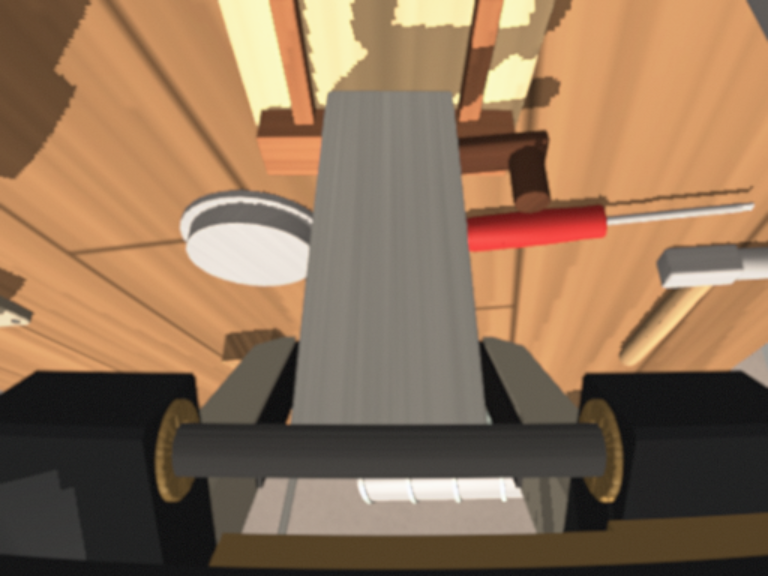

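View pics/scene_11.png

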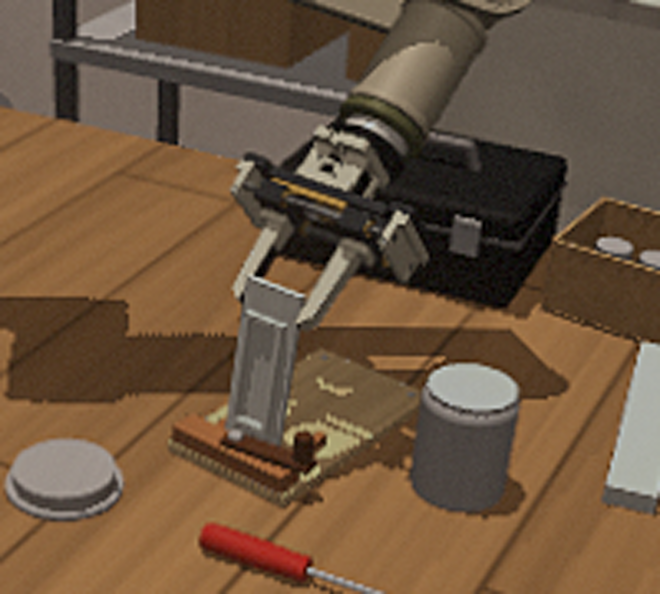

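```bash
cat > arc.py <<'E'
from h import *
import sys
# args: list of psi,e ; steps per segment
from math import *
L=.146;Fx=float(sys.argv[1]);Fz=.012;y=float(sys.argv[2]);n=int(sys.argv[3])
w=[tuple(map(float,a.split(","))) for a in sys.argv[4:]]
p,Rm,s=cur();print(p)
for i in range(len(w)):
    t,T=tcp_for(Fx,Fz,w[i][0],w[i][1],y,L=L)
    print(w[i],t.round(4));plan(t,T,-1,n,start=(p,Rm));p,Rm=t,T
E
python3 - <<'E'
from h import *
t,T=tcp_for(-.081,.012,82.4,-139.6,-.0003,L=.146);print(t);th=BY;d=t[:2]-BP;print(np.cos(th)*d[0]+np.sin(th)*d[1])
E
python3 arc.py -.081 -.0003 5 76,-139.6 62,-139.6
```

```text
[0.55013319 0.15877763 0.16664818]
-0.05632840852682191
[0.55178143 0.15947114 0.16649366]
(76.0, -139.6) [0.5531 0.1746 0.1642]
dist 0.015 ang 0.0 rows 5
-0.0023, -0.002, -0.0003, 0, 0.01, 0, -1,
-0.0023, -0.002, -0.0003, 0, 0.01, 0, -1,
-0.0023, -0.002, -0.0003, 0, 0.01, 0, -1,
-0.0023, -0.002, -0.0003, 0, 0.01, 0, -1,
-0.0023, -0.002, -0.0003, 0, 0.01, 0, -1,
(62.0, -139.6) [0.5593 0.2078 0.1527]
dist 0.036 ang 0.0 rows 5
-0.0061, -0.0036, -0, 0, 0, 0, -1,
-0.0061, -0.0036, -0, 0, 0, 0, -1,
-0.0061, -0.0036, -0, 0, 0, 0, -1,
-0.0061, -0.0036, -0, 0, 0, 0, -1,
-0.0061, -0.0036, -0, 0, 0, 0, -1,
```

Emit:
carry_out(motion=[0,0,0,0,0,0,-1,0,0,-0.0004,0,0,0,-1,-0.003,-0.0025,-0.0004,0,0,0,-1,-0.004,-0.0032,-0.0004,0,0,0,-1,-0.0045,-0.004,-0.0004,0,0,0,-1], squeeze=8)

```text
t: 15.0
tool_pos: [0.5534, 0.1745, 0.1642]
orientation: [-1.801, 0.859, -1.93]
force: [0.8, -0.2, -0.9]
opening: 0.062
```

```bash
python3 v.py 12 wrist scene;python3 arc.py -.081 -.0003 5  62,-139.6
```

```text
[0.5534 0.1745 0.1642] [ 0.565  0.676  1.169 -0.63   1.9    0.732] 0.061969687582192144 [ 0.8 -0.2 -0.9] [ 0.32 -0.02  0.05]
tcp board -0.040253796200612146 -0.0006047474659885621 elev -139.6274009948621
[0.55323295 0.175049   0.16400526]
(62.0, -139.6) [0.5593 0.2078 0.1527]
dist 0.035 ang 0.0 rows 5
-0.006, -0.0036, -0, -0.01, 0, 0.01, -1,
-0.006, -0.0036, -0, -0.01, 0, 0.01, -1,
-0.006, -0.0036, -0, -0.01, 0, 0.01, -1,
-0.006, -0.0036, -0, -0.01, 0, 0.01, -1,
-0.006, -0.0036, -0, -0.01, 0, 0.01, -1,
```

View pics/wrist_12.png

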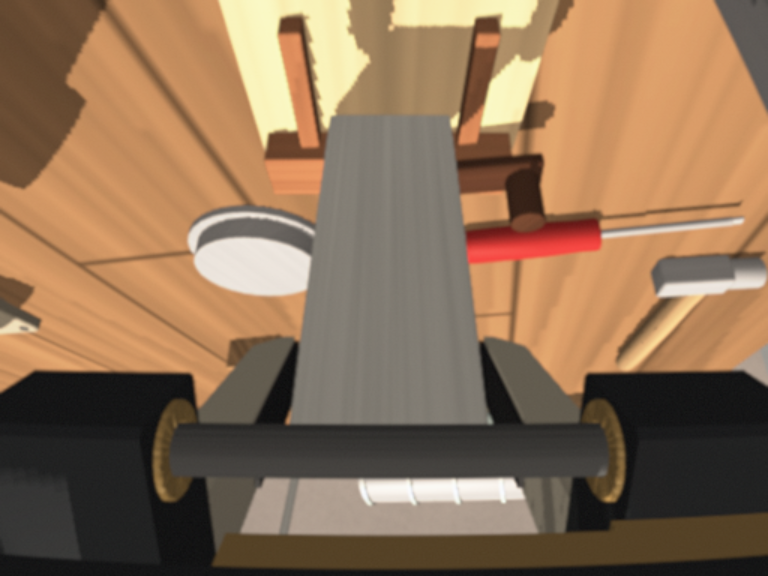

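View pics/scene_12.png

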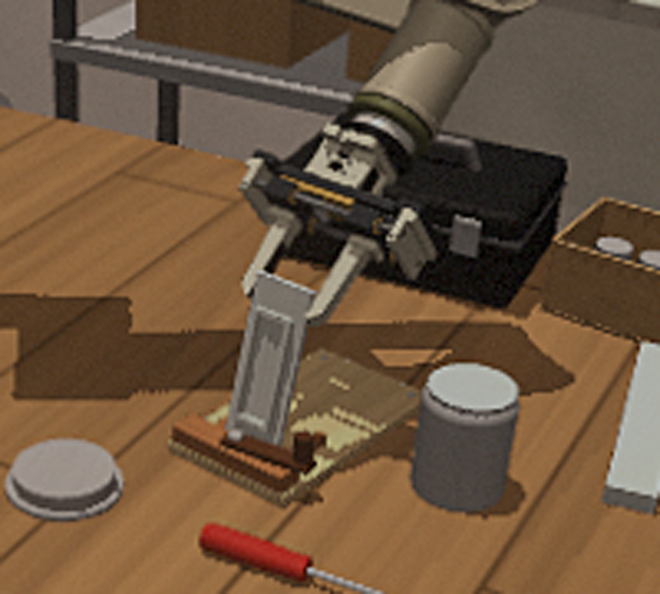

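Emit:
carry_out(motion=[-0.006,-0.0036,0,0,0,0,-1,-0.006,-0.0036,0,0,0,0,-1,-0.006,-0.0036,0,0,0,0,-1,-0.006,-0.0036,0,0,0,0,-1,-0.006,-0.0036,0,0,0,0,-1])

```text
t: 15.6
tool_pos: [0.5597, 0.2102, 0.1518]
orientation: [-1.802, 0.858, -1.929]
force: [-0.0, -0.7, -0.3]
opening: 0.0619
```

```bash
python3 v.py 13 wrist scene;python3 arc.py -.081 -.0003 5  48,-134
```

```text
[0.5597 0.2102 0.1518] [ 0.599  0.761  1.069 -0.615  1.932  0.75 ] 0.06187991832052057 [-0.  -0.7 -0.3] [ 0.31 -0.   -0.  ]
tcp board -0.003993959278003317 -0.00024389760073433774 elev -139.63596374297794
[0.55951316 0.2105557  0.1516111 ]
(48.0, -134.0) [0.5646 0.2362 0.1344]
dist 0.031 ang 5.6 rows 5
-0.006, -0.0018, 0.0001, -0.01, 0.01, 1.13, -1,
-0.006, -0.0016, 0.0001, -0.01, 0.01, 1.13, -1,
-0.0061, -0.0015, 0.0001, -0.01, 0.01, 1.13, -1,
-0.0061, -0.0014, 0.0001, -0.01, 0.01, 1.13, -1,
-0.0061, -0.0013, 0.0001, -0.01, 0.01, 1.13, -1,
```

View pics/wrist_13.png

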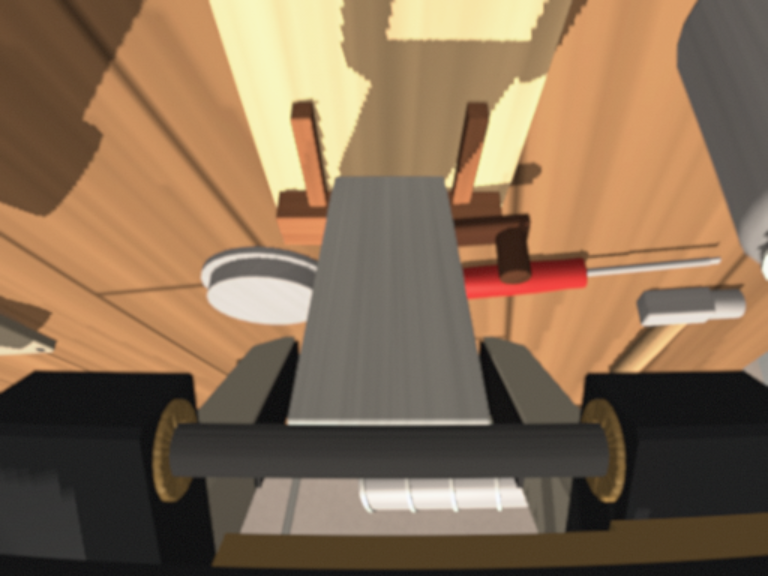

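View pics/scene_13.png

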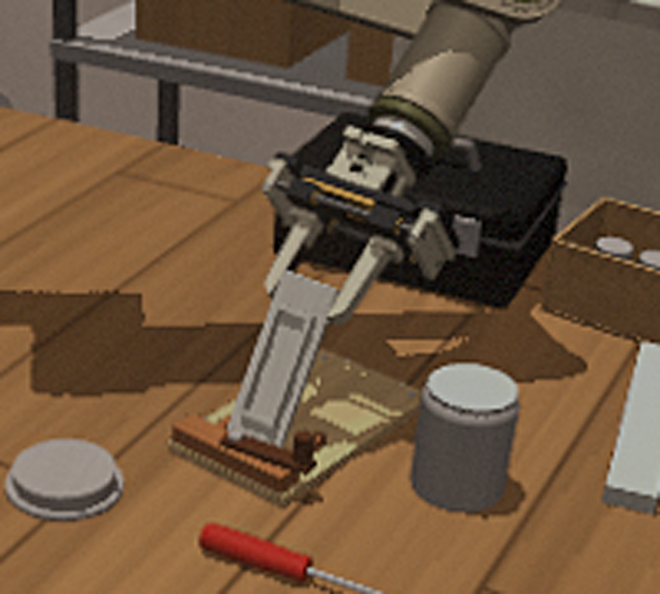

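Emit:
carry_out(motion=[-0.006,-0.0018,0,0,0,1.1,-1,-0.006,-0.0016,0,0,0,1.1,-1,-0.006,-0.0015,0,0,0,1.1,-1,-0.006,-0.0014,0,0,0,1.1,-1,-0.006,-0.0013,0,0,0,1.1,-1])

```text
t: 16.2
tool_pos: [0.5647, 0.238, 0.1339]
orientation: [-1.722, 0.933, -1.864]
force: [-0.1, -0.6, -1.1]
opening: 0.0621
```

```bash
python3 v.py 14 wrist;python3 arc.py -.081 -.0003 5  35,-124
```

```text
[0.5647 0.238  0.1339] [ 0.602  0.756  1.058 -0.537  1.875  0.769] 0.062091663741522134 [-0.1 -0.6 -1.1] [0.19 0.06 0.03]
tcp board 0.024202610315416945 -8.181305155912852e-05 elev -133.6854678420043
[0.56486331 0.23844729 0.13371537]
(35.0, -124.0) [0.5685 0.2568 0.112 ]
dist 0.029 ang 9.6 rows 5
-0.0057, 0.0006, 0, -0.01, 0.01, 1.92, -1,
-0.0057, 0.0008, 0, -0.01, 0.01, 1.92, -1,
-0.0056, 0.0009, 0, -0.01, 0.01, 1.92, -1,
-0.0056, 0.0011, 0, -0.01, 0.01, 1.92, -1,
-0.0056, 0.0013, 0, -0.01, 0.01, 1.92, -1,
```

View pics/wrist_14.png

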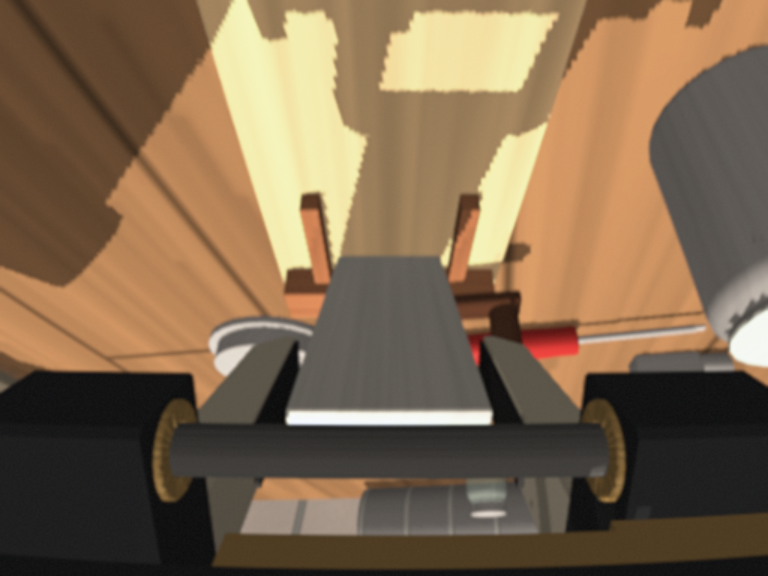

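Emit:
carry_out(motion=[-0.0057,0.0006,0,0,0,1.9,-1,-0.0057,0.0008,0,0,0,1.9,-1,-0.0056,0.0009,0,0,0,1.9,-1,-0.0056,0.0011,0,0,0,1.9,-1,-0.0056,0.0013,0,0,0,1.9,-1])

```text
t: 16.75
tool_pos: [0.5688, 0.2591, 0.1109]
orientation: [-1.579, 1.051, -1.747]
force: [-0.4, -0.2, -0.3]
opening: 0.0618
```

```bash
python3 v.py 15 scene;python3 arc.py -.081 -.0003 5  23,-108
```

```text
[0.5688 0.2591 0.1109] [ 0.575  0.678  1.139 -0.416  1.733  0.777] 0.061753032779183724 [-0.4 -0.2 -0.3] [ 0.2   0.07 -0.06]
tcp board 0.045752427425729034 -0.00022900077267009981 elev -123.24652921941151
[0.56908421 0.25919803 0.11079074]
(23.0, -108.0) [0.5707 0.2688 0.0876]
dist 0.025 ang 15.1 rows 5
-0.0042, 0.0028, -0, -0.02, -0, 3.02, -1,
-0.004, 0.003, -0, -0.02, -0, 3.02, -1,
-0.0038, 0.0032, -0, -0.02, -0, 3.02, -1,
-0.0037, 0.0034, -0, -0.02, -0, 3.02, -1,
-0.0035, 0.0036, -0, -0.02, -0, 3.02, -1,
```

View pics/scene_15.png

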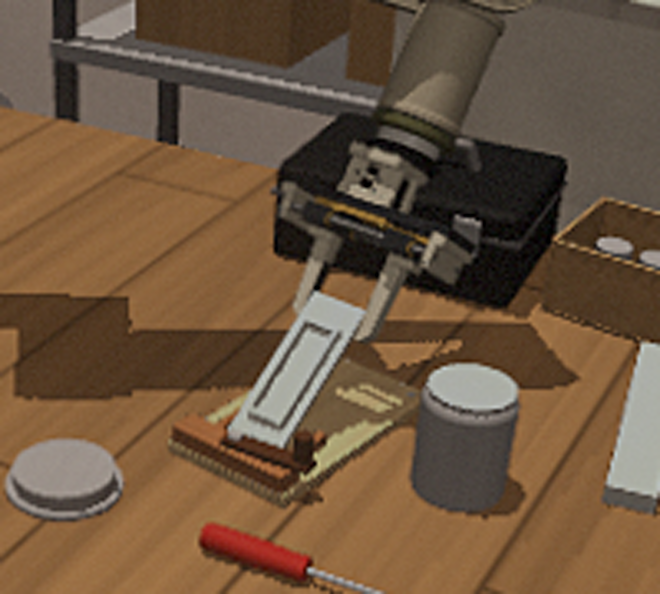

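Emit:
carry_out(motion=[-0.0042,0.0028,0,0,0,3,-1,-0.004,0.003,0,0,0,3,-1,-0.0038,0.0032,0,0,0,3,-1,-0.0037,0.0034,0,0,0,3,-1,-0.0035,0.0036,0,0,0,3,-1])

```text
t: 17.3
tool_pos: [0.5708, 0.2701, 0.0861]
orientation: [-1.36, 1.206, -1.56]
force: [-0.1, 0.8, -0.2]
opening: 0.0619
```

```bash
python3 v.py 16 scene wrist;python3 arc.py -.081 -.0003 5  12,-94
```

```text
[0.5708 0.2701 0.0861] [ 0.494  0.516  1.332 -0.237  1.488  0.721] 0.061915840852131816 [-0.1  0.8 -0.2] [0.14 0.06 0.01]
tcp board 0.056904264470807375 -0.00011965589554635905 elev -107.41857536266377
[0.57069896 0.26893135 0.08627473]
(12.0, -94.0) [0.5718 0.2747 0.0619]
dist 0.025 ang 13.5 rows 5
-0.0026, 0.0043, 0, -0.02, -0.01, 2.7, -1,
-0.0024, 0.0044, 0, -0.02, -0.01, 2.7, -1,
-0.0022, 0.0045, 0, -0.02, -0.01, 2.7, -1,
-0.002, 0.0046, 0, -0.02, -0.01, 2.7, -1,
-0.0017, 0.0047, 0, -0.02, -0.01, 2.7, -1,
```

View pics/scene_16.png

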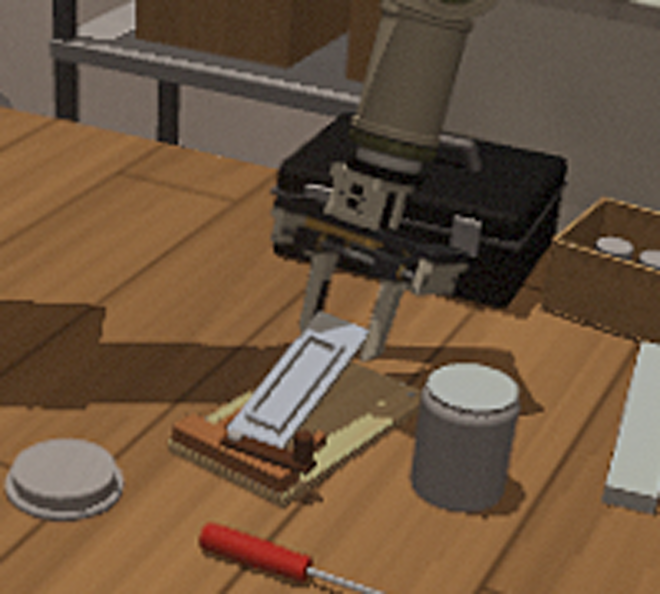

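View pics/wrist_16.png

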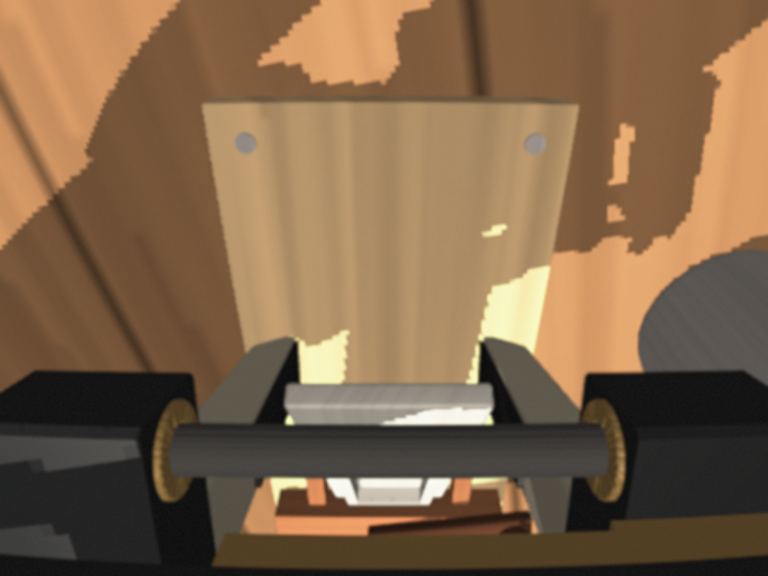

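Emit:
carry_out(motion=[-0.0026,0.0043,0,0,0,2.7,-1,-0.0024,0.0044,0,0,0,2.7,-1,-0.0022,0.0045,0,0,0,2.7,-1,-0.002,0.0046,0,0,0,2.7,-1,-0.0017,0.0047,0,0,0,2.7,-1])

```text
t: 17.9
tool_pos: [0.5724, 0.2776, 0.0629]
orientation: [-1.167, 1.314, -1.392]
force: [-0.3, 1.1, 0.3]
opening: 0.0619
```

```bash
python3 v.py 17 scene;python3 arc.py -.081 -.0003 5  4,-90
```

```text
[0.5724 0.2776 0.0629] [ 0.403  0.4    1.501 -0.059  1.275  0.604] 0.06189438809026129 [-0.3  1.1  0.3] [ 0.24  0.07 -0.01]
tcp board 0.06454004246268792 -0.00032597646798122014 elev -93.73621005636159
[0.57231596 0.27735682 0.06218296]
(4.0, -90.0) [0.5723 0.2773 0.0419]
dist 0.02 ang 3.6 rows 5
-0.0002, 0.0041, -0, -0.03, 0.01, 0.71, -1,
-0.0002, 0.0041, -0, -0.03, 0.01, 0.71, -1,
-0.0001, 0.0041, -0, -0.03, 0.01, 0.71, -1,
-0.0001, 0.0041, -0, -0.03, 0.01, 0.71, -1,
-0, 0.0041, -0, -0.03, 0.01, 0.71, -1,
```

View pics/scene_17.png

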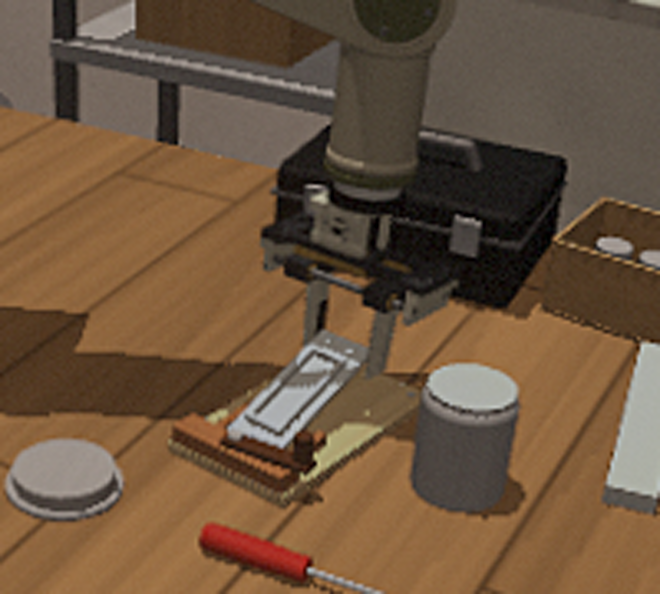

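Emit:
carry_out(motion=[0,0.0041,0,0,0,0.7,-1,0,0.0041,0,0,0,0.7,-1,0,0.0041,0,0,0,0.7,-1,0,0.0041,0,0,0,0.7,-1,0,0.003,0,0,0,0.7,-1])

```text
t: 18.45
tool_pos: [0.5734, 0.2805, 0.0445]
orientation: [-1.112, 1.339, -1.343]
force: [0.6, 5.1, -0.2]
opening: 0.0617
```

```bash
python3 v.py 18 scene top;python3 arc.py -.081 -.0003 5  0,-90
```

```text
[0.5734 0.2805 0.0445] [ 3.750e-01  3.890e-01  1.550e+00 -1.000e-03  1.197e+00  5.570e-01] 0.061724361755907425 [ 0.6  5.1 -0.2] [ 0.64  0.04 -0.04]
tcp board 0.06756180644135625 -0.000750736919162753 elev -89.85794068892413
[0.57326152 0.28036014 0.04421748]
(0.0, -90.0) [0.5725 0.278  0.0317]
dist 0.013 ang 0.4 rows 5
0.0005, 0.0025, -0.0001, -0.05, 0.03, -0.03, -1,
0.0005, 0.0025, -0.0001, -0.05, 0.03, -0.03, -1,
0.0005, 0.0025, -0.0001, -0.05, 0.03, -0.03, -1,
0.0005, 0.0025, -0.0001, -0.05, 0.03, -0.03, -1,
0.0005, 0.0025, -0.0001, -0.05, 0.03, -0.03, -1,
```

View pics/scene_18.png

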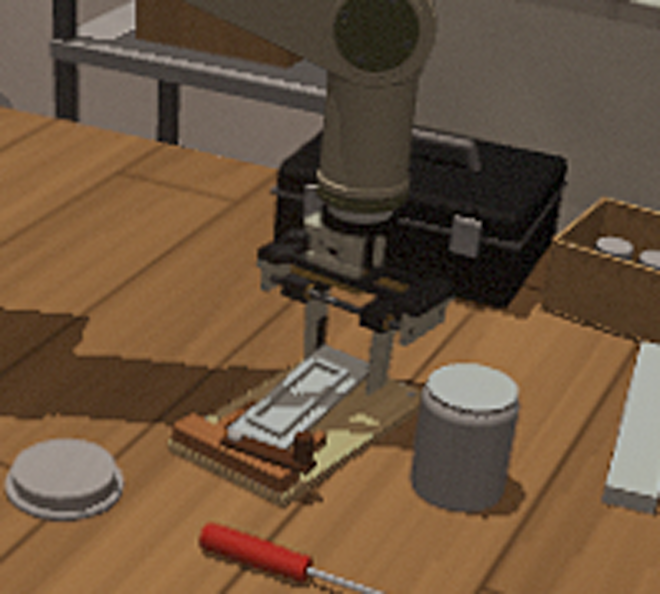

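View pics/top_18.png

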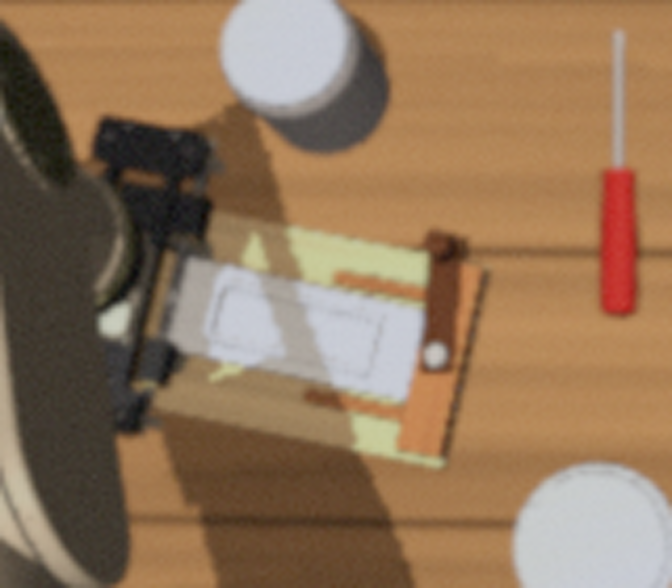

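Emit:
carry_out(motion=[0,0.0025,0,0,0,0,-1,0,0.0025,0,0,0,0,-1,0,0.0025,0,0,0,0,-1,0,0.001,0,0,0,0,-1,0,0,0,0,0,0,-1])

```text
t: 19.05
tool_pos: [0.5732, 0.2814, 0.0349]
orientation: [-1.111, 1.34, -1.341]
force: [1.0, 4.1, -0.2]
opening: 0.0618
```

```bash
python3 v.py 19 scene wrist
```

```text
[0.5732 0.2814 0.0349] [0.375 0.402 1.553 0.002 1.181 0.556] 0.061847220463715706 [ 1.   4.1 -0.2] [ 0.6  -0.12 -0.01]
tcp board 0.06840825669915758 -0.00046961078576379656 elev -89.7344564537168
```

View pics/scene_19.png

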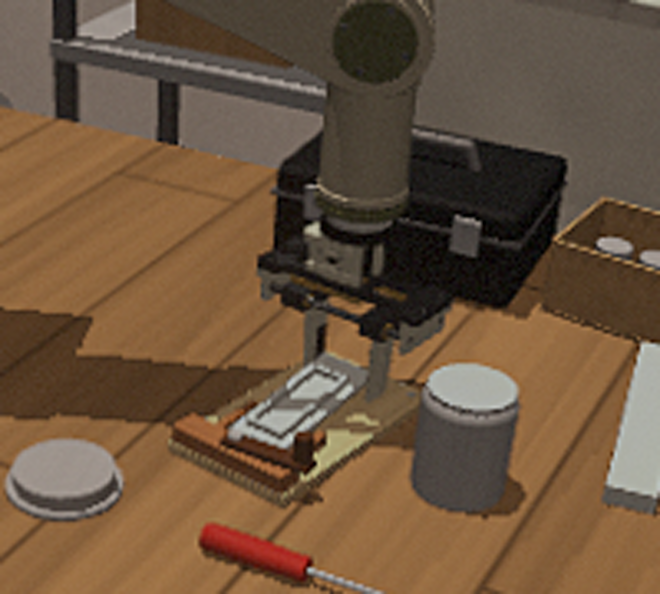

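View pics/wrist_19.png

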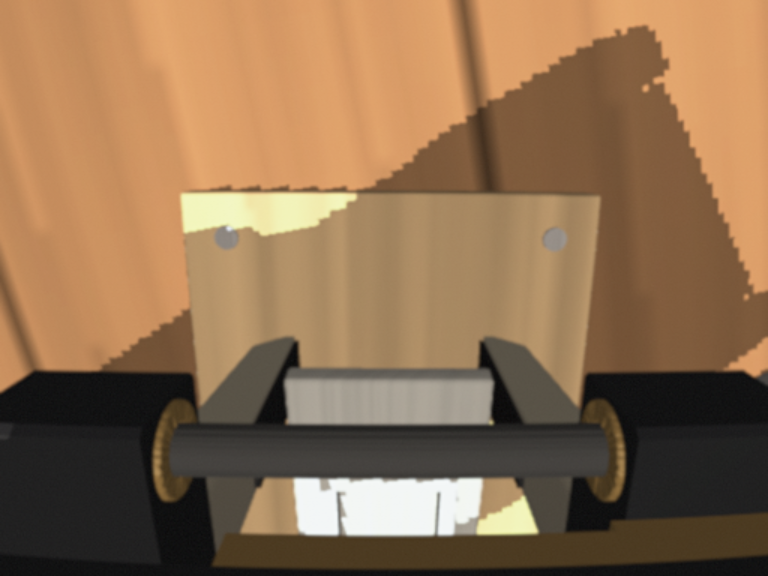

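Emit:
carry_out(motion=[0,0.0015,0,0,0,0,-1,0,0.001,0,0,0,0,-1,0,0,0,0,0,0,-1,0,0,0,0,0,0,-1,0,0,0,0,0,0,-1])

```text
t: 19.65
tool_pos: [0.5734, 0.2815, 0.0325]
orientation: [-1.111, 1.34, -1.341]
force: [0.3, 3.5, 0.0]
opening: 0.062
```

Emit:
carry_out(motion=[0,0.0015,0,0,0,0,-1,0,0,0,0,0,0,-1,0,0,0,0,0,0,-1,0,0,0,0,0,0,-1,0,0,0,0,0,0,-1])

```text
t: 20.15
tool_pos: [0.5735, 0.2815, 0.0315]
orientation: [-1.11, 1.34, -1.341]
force: [-0.6, 4.0, 0.9]
opening: 0.0619
```

Emit:
carry_out(motion=[0,0.0012,0,0,0,0,-1,0,0,0,0,0,0,-1,0,0,0,0,0,0,-1,0,0,0,0,0,0,-1,0,0,0,0,0,0,-1])

```text
t: 20.65
tool_pos: [0.5735, 0.2815, 0.0315]
orientation: [-1.111, 1.34, -1.341]
force: [-0.4, 3.6, 1.8]
opening: 0.0618
```

```bash
python3 v.py 20 scene wrist
```

```text
[0.5735 0.2815 0.0315] [0.375 0.406 1.554 0.002 1.175 0.556] 0.06175336628283441 [-0.4  3.6  1.8] [ 0.54  0.22 -0.02]
tcp board 0.06860092319827456 -0.0006968621363665824 elev -89.71101632999412
```

View pics/scene_20.png

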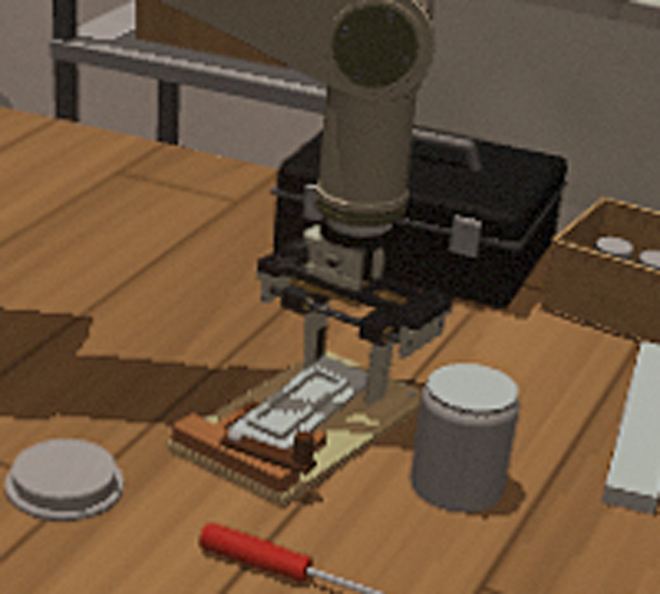

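Emit:
carry_out(motion=[0,0,0,0,0,0,-1,0,0,0,0,0,0,-1,0,0,0,0,0,0,0.55,0,0,0,0,0,0,0.55,0,0,0,0,0,0,0.55], squeeze=3)

```text
t: 21.25
tool_pos: [0.5742, 0.28, 0.0315]
orientation: [-1.111, 1.339, -1.343]
force: [-0.1, 1.1, 1.3]
opening: 0.0718
```

```bash
python3 v.py 21 scene top wrist
```

```text
[0.5742 0.28   0.0315] [ 0.374  0.406  1.554 -0.     1.175  0.556] 0.07182687439212572 [-0.1  1.1  1.3] [ 0.19  0.01 -0.12]
tcp board 0.06721461700781323 -0.001685248787139191 elev -89.81913744815263
```

View pics/top_21.png

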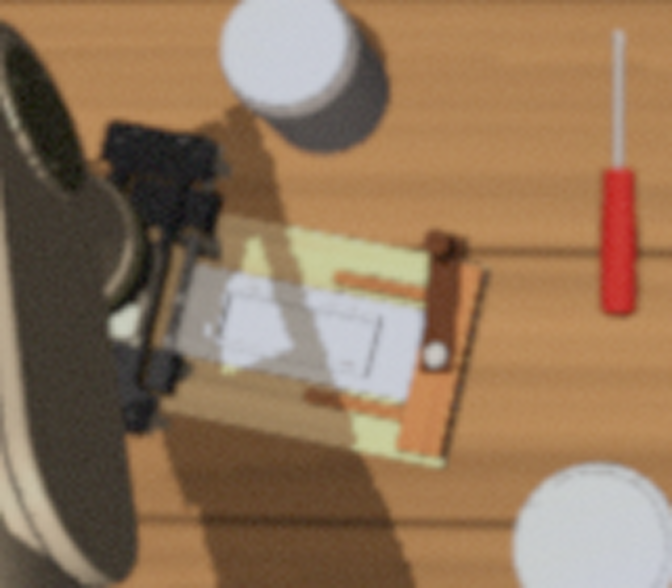

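View pics/wrist_21.png

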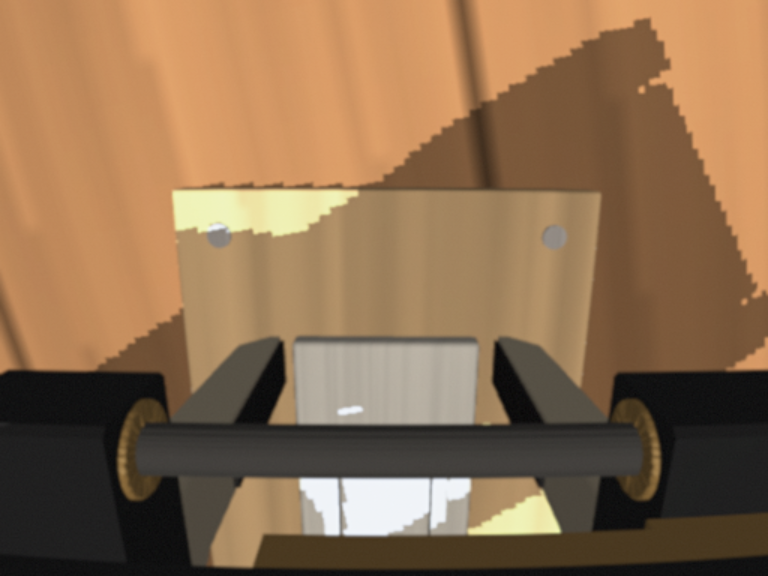

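Emit:
carry_out(motion=[0,-0.005,0,0,0,0,0.55,0,-0.02,0,0,0,0,0.55,0,-0.03,0,0,0,0,0.55,-0.02,-0.03,0,0,0,0,0.55,-0.03,-0.03,0,0,0,0,0.55])

```text
t: 21.9
tool_pos: [0.5765, 0.3237, 0.141]
orientation: [-1.13, 1.35, -1.346]
force: [0.7, -0.2, 0.1]
opening: 0.0723
```

```bash
cat > m.py <<'E'
from h import *
import sys
im=imaging.read_camera("top");c=cam("top")
for o in models.outline_of("top","cover")[:2]:
    r,w=rect(o["pixels"],c,.020);print(o["confidence"],r)
    C=np.array(r[0])/1000-BP;print("cover in board",np.cos(BY)*C[0]+np.sin(BY)*C[1],-np.sin(BY)*C[0]+np.cos(BY)*C[1])
im=cv2.resize(im[145:230,90:210],None,fx=6,fy=6,interpolation=cv2.INTER_CUBIC)
cv2.imwrite(f"pics/topm_{sys.argv[1]}.png",im)
E
python3 m.py 1; python3 v.py 22 scene wrist
```

```text
0.88 ((559.1527099609375, 207.69833374023438), (169.3391571044922, 64.71802520751953), 78.83843994140625)
cover in board -0.006583368012265399 -0.00016657188951022407
[0.5796 0.3287 0.1465] [0.439 0.364 1.384 0.    1.396 0.621] 0.07194284427082887 [ 0.8 -0.   0.2] [-0.09  0.07 -0.03]
tcp board 0.1161400472354604 0.0020084864494300803 elev -90.08374610513195
```

View pics/topm_1.png

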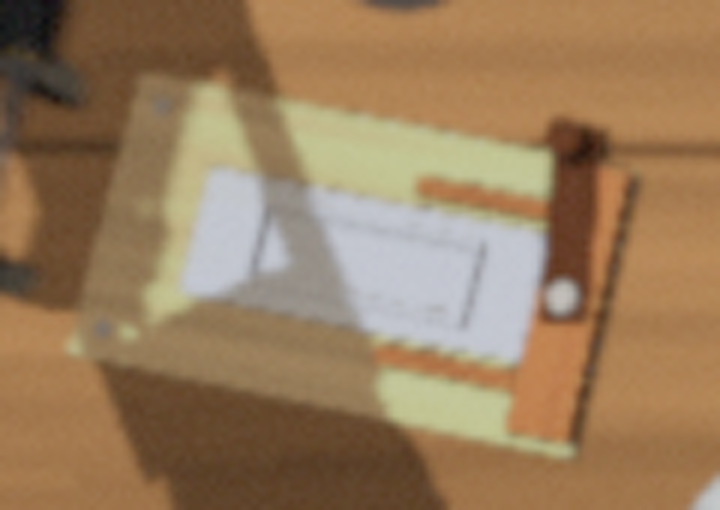

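View pics/scene_22.png

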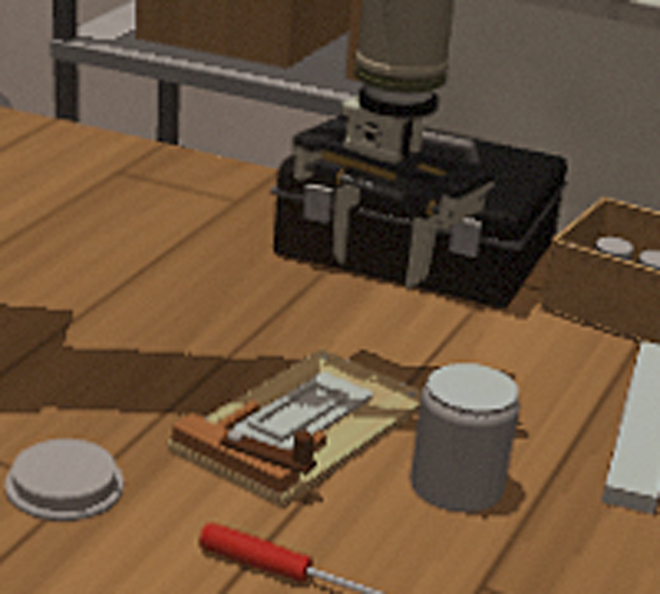

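View pics/wrist_22.png

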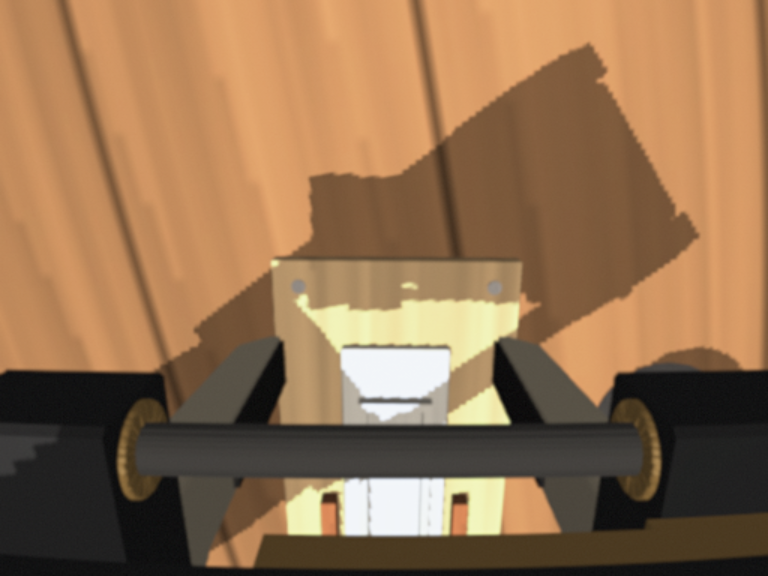

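Run:
```python
from h import *
T=tool(BY,-90,-1);plan(bd(.106,0,.036),T,-1,5)
```

```text
dist 0.106 ang 0.6 rows 5
0.0012, 0.0211, 0.0009, 0.09, 0.02, 0.08, -1,
0.0012, 0.0211, 0.0008, 0.09, 0.02, 0.08, -1,
0.0012, 0.0211, 0.0008, 0.09, 0.02, 0.08, -1,
0.0012, 0.0211, 0.0008, 0.09, 0.02, 0.08, -1,
0.0013, 0.0211, 0.0007, 0.09, 0.02, 0.08, -1,
```

Emit:
carry_out(motion=[0.001,0,0.0008,0,0,0,-1,0,0.015,0.0008,0,0,0,-1,0,0.02,0.0008,0,0,0,-1,0,0.02,0,0,0,0,-1,0,0.02,0,0,0,0,-1], squeeze=10)

```text
t: 22.6
tool_pos: [0.5762, 0.3187, 0.0572]
orientation: [-1.134, 1.351, -1.346]
force: [-0.0, 0.4, -0.4]
opening: 0.0364
```

Run:
```python
from h import *
T=tool(BY,-90,-1);print(cur()[0],cur()[2]["opening"]);plan(bd(.106,0,.036),T,-1,3)
```

```text
[0.57619034 0.31865742 0.05722995] 0.036372549756742964
dist 0.022 ang 1.0 rows 3
-0.0002, 0.0071, 0.0013, 0.24, -0.01, 0.22, -1,
-0.0002, 0.0071, 0.0012, 0.24, -0.01, 0.22, -1,
-0.0002, 0.0071, 0.0012, 0.24, -0.01, 0.22, -1,
```

Emit:
carry_out(motion=[0,0.007,0.0013,0.2,0,0.2,-1,0,0.007,0.0013,0.2,0,0.2,-1,0,0.005,0.0012,0.2,0,0.2,-1,0,0,0,0,0,0,-1,0,0,0,0,0,0,-1])

```text
t: 23.1
tool_pos: [0.5778, 0.3136, 0.0324]
orientation: [-1.123, 1.35, -1.347]
force: [-0.5, -0.3, -0.4]
opening: 0.0009
```

```bash
python3 v.py 23 wrist
python3 - <<'E'
from h import *
T=tool(BY,-90,-1);plan(bd(.09,0,.036),T,-1,3)
E
```

```text
[0.5778 0.3136 0.0324] [ 4.200e-01  4.630e-01  1.478e+00 -1.000e-03  1.209e+00  6.080e-01] 0.0008611787700201752 [-0.5 -0.3 -0.4] [-0.13  0.08  0.06]
tcp board 0.1009727707098929 0.0009809839360722696 elev -90.3094845842139
dist 0.012 ang 0.5 rows 3
0.0037, -0.0012, 0.0003, 0.12, -0.06, 0.1, -1,
0.0037, -0.0012, 0.0003, 0.12, -0.06, 0.1, -1,
0.0037, -0.0012, 0.0003, 0.12, -0.06, 0.1, -1,
```

View pics/wrist_23.png

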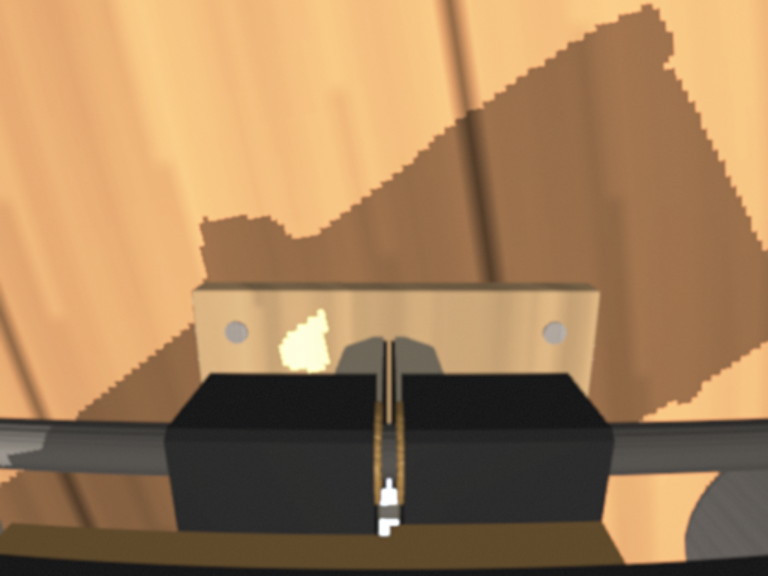

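Emit:
carry_out(motion=[0.003,-0.0015,0,0,0,0,-1,0.003,-0.001,0,0,0,0,-1,0.003,0,0,0,0,0,-1,0.001,0,0,0,0,0,-1,0,0,0,0,0,0,-1])

```text
t: 23.65
tool_pos: [0.5758, 0.3029, 0.0354]
orientation: [-1.123, 1.349, -1.347]
force: [-0.5, -0.2, 0.1]
opening: 0.0001
```

Emit:
carry_out(motion=[0.001,0,0,0,0,0,-1,0.001,0,0,0,0,0,-1,0.001,0,0,0,0,0,-1,0.001,0,0,0,0,0,-1,0,0,0,0,0,0,-1])

```text
t: 24.15
tool_pos: [0.5749, 0.2989, 0.0352]
orientation: [-1.123, 1.35, -1.346]
force: [-0.7, -0.2, -0.7]
opening: 0.0006
```

```bash
python3 v.py 24
```

```text
[0.5749 0.2989 0.0352] [ 4.010e-01  4.360e-01  1.508e+00 -1.000e-03  1.206e+00  5.890e-01] 0.0006201963356996066 [-0.7 -0.2 -0.7] [-0.06  0.07 -0.02]
tcp board 0.08595040340876456 0.0011556698385207648 elev -90.28318031474414
```

Emit:
carry_out(motion=[0.001,0,0,0,0,0,-1,0.001,0,0,0,0,0,-1,0.001,0,0,0,0,0,-1,0,0,0,0,0,0,-1,0,0,0,0,0,0,-1])

```text
t: 24.65
tool_pos: [0.5745, 0.2983, 0.0358]
orientation: [-1.119, 1.35, -1.343]
force: [1.0, 0.6, -0.6]
opening: 0.0004
```

Emit:
carry_out(motion=[0.001,0,0,0,0,0,-1,0.001,0,0,0,0,0,-1,0.001,0,0,0,0,0,-1,0,0,0,0,0,0,-1,0,0,0,0,0,0,-1])

```text
t: 25.15
tool_pos: [0.5745, 0.2981, 0.0366]
orientation: [-1.114, 1.351, -1.34]
force: [0.8, 1.8, 0.1]
opening: 0.0003
```

Emit:
carry_out(motion=[0.002,0.0007,0,0,0,0,-1,0.002,0.0007,0,0,0,0,-1,0.002,0,0,0,0,0,-1,0.002,0,0,0,0,0,-1,0,0,0,0,0,0,-1])

```text
t: 25.65
tool_pos: [0.5747, 0.298, 0.0381]
orientation: [-1.101, 1.352, -1.331]
force: [0.1, -0.0, -0.4]
opening: 0.0004
```

Emit:
carry_out(motion=[0.003,0,0,0,0,0,-1,0.003,0,0,0,0,0,-1,0.003,0,0,0,0,0,-1,0,0,0,0,0,0,-1,0,0,0,0,0,0,-1])

```text
t: 26.15
tool_pos: [0.5749, 0.2971, 0.041]
orientation: [-1.087, 1.354, -1.321]
force: [0.4, -0.1, -0.3]
opening: 0.0002
```

```bash
python3 v.py 25; python3 m.py 2
```

```text
[0.5749 0.2971 0.041 ] [0.383 0.4   1.544 0.029 1.177 0.556] 0.00019942835980046484 [ 0.4 -0.1 -0.3] [-0.11  0.1  -0.01]
tcp board 0.08414787461366444 0.0008078732018405484 elev -88.06702357190802
0.8 ((559.1402587890625, 207.01119995117188), (167.67868041992188, 62.9637336730957), 79.28355407714844)
cover in board -0.007261066513013133 -0.0002807323810856521
```

View pics/topm_2.png

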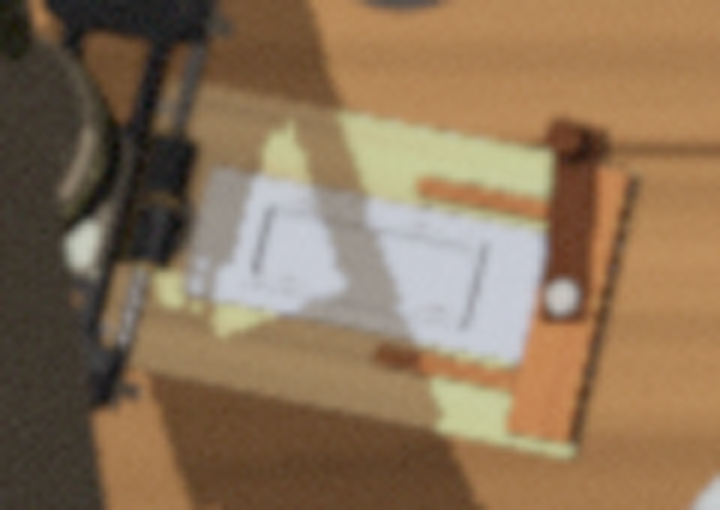

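Emit:
carry_out(motion=[-0.002,-0.01,0,0,0,0,0,0,-0.02,0,0,0,0,0,0,-0.03,0,0,0,0,0,0,-0.03,0,0,0,0,0,0,0,0,0,0,0,0])

```text
t: 26.75
tool_pos: [0.5734, 0.2928, 0.1339]
orientation: [-1.093, 1.356, -1.325]
force: [1.1, 0.5, 0.3]
opening: 0.0359
```

Run:
```python
from h import *
T=tool(BY,-90,-1);print(cur()[0],cur()[2]["opening"]);plan(bd(-.11,-.07,.115),T,0,10)
```

```text
[0.57340843 0.29282243 0.13389079] 0.03592046825970628
dist 0.204 ang 1.6 rows 10
0.019, 0.0014, 0.0072, 0, -0.01, -0.16, 0,
0.019, 0.0014, 0.0072, 0, -0.01, -0.16, 0,
0.019, 0.0015, 0.0072, 0, -0.01, -0.16, 0,
0.019, 0.0015, 0.0072, 0, -0.01, -0.16, 0,
0.019, 0.0016, 0.0072, 0, -0.01, -0.16, 0,
0.019, 0.0016, 0.0072, 0, -0.01, -0.16, 0,
0.019, 0.0017, 0.0072, 0, -0.01, -0.16, 0,
0.019, 0.0017, 0.0072, 0, -0.01, -0.16, 0,
0.019, 0.0018, 0.0072, 0, -0.01, -0.16, 0,
0.019, 0.0018, 0.0072, 0, -0.01, -0.16, 0,
```

Emit:
carry_out(motion=[0.012,0,0.004,0,0,-0.2,0,0.02,0.001,0.0075,0,0,-0.2,0,0.02,0.001,0.0075,0,0,-0.2,0,0.02,0.001,0.0075,0,0,-0.2,0,0.02,0.001,0.0075,0,0,-0.2,0])

```text
t: 27.25
tool_pos: [0.5887, 0.191, 0.126]
orientation: [-1.114, 1.348, -1.337]
force: [-0.2, -0.4, 0.0]
opening: 0.0464
```

Emit:
carry_out(motion=[0.02,0.0016,0.0075,0,0,-0.16,0,0.02,0.0016,0.0075,0,0,-0.16,0,0.019,0.0016,0.0075,0,0,-0.16,0,0.015,0.0016,0.0072,0,0,-0.16,0,0.01,0.0016,0.006,0,0,-0.16,0])

```text
t: 27.75
tool_pos: [0.605, 0.091, 0.1115]
orientation: [-1.135, 1.349, -1.35]
force: [-0.3, 0.3, 1.1]
opening: 0.0465
```

```bash
python3 v.py 26 wrist scene
python3 - <<'E'
from h import *
T=tool(BY,-90,-1);print(cur()[0],cur()[2]["opening"]);plan(bd(-.11,-.07,.1),T,0,3)
E
```

```text
[0.605  0.091  0.1115] [ 0.072  0.267  1.568 -0.012  1.322  0.262] 0.0464862507137029 [-0.3  0.3  1.1] [-0.04  0.14  0.06]
tcp board -0.11280965893978682 -0.066716656077082 elev -90.8412989167871
[0.60527273 0.0911744  0.11150795] 0.04639122826246684
dist 0.012 ang 1.1 rows 3
-0.0009, 0.0038, 0.0011, 0.23, -0.05, 0.28, 0,
-0.0009, 0.0038, 0.0011, 0.23, -0.05, 0.28, 0,
-0.0009, 0.0038, 0.001, 0.23, -0.05, 0.28, 0,
```

View pics/wrist_26.png

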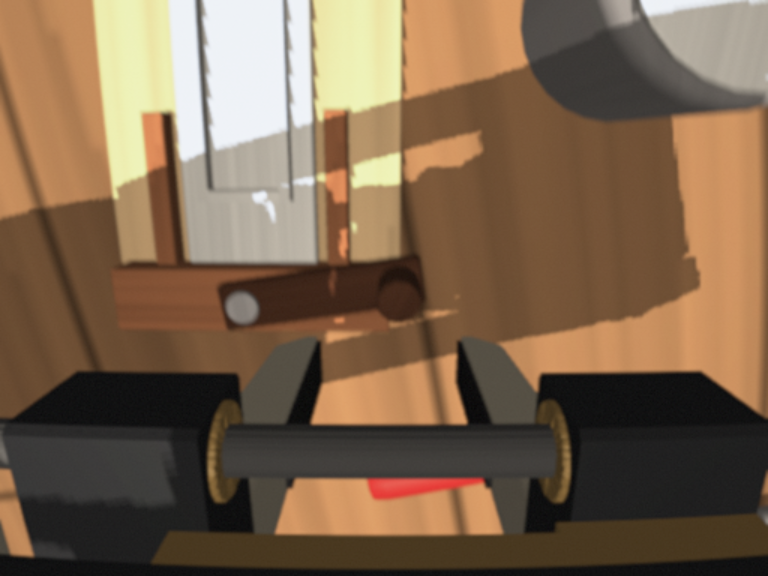

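View pics/scene_26.png

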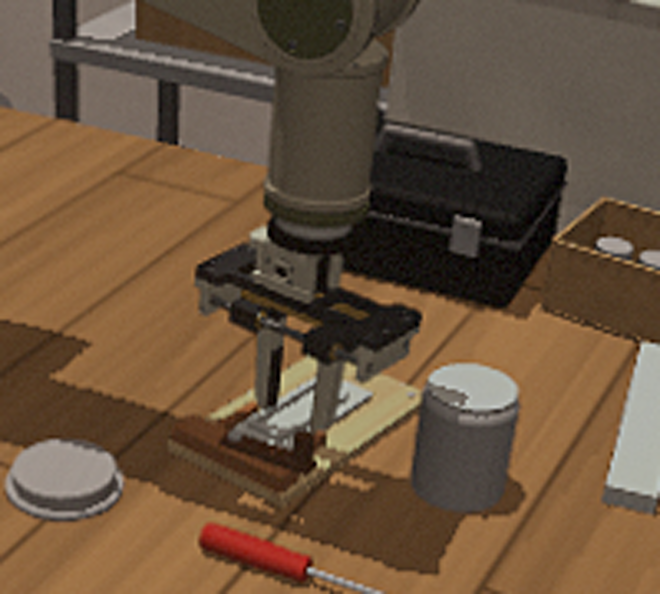

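Run:
```python
from h import *
c=cam("wrist");im=imaging.read_camera("wrist")
print("axis",bd(-.11,0,.041),atz(c,[[241/1.5,307/1.5]],.041), "knob top",atz(c,[[403/1.5,304/1.5]],.068),bd(-.11,-.07,.068))
v=proj(c,[bd(-.11+.07*np.sin(a),-.07*np.cos(a),.068) for a in (0,.1,.2)])*1.5;print(v)
cv2.imwrite("pics/kn.png",cv2.resize(im[160:230,140:300],None,fx=5,fy=5,interpolation=cv2.INTER_CUBIC))
```

```text
axis [0.53996535 0.10607711 0.041     ] [[0.53958509 0.10682186 0.041     ]] knob top [[0.61212068 0.1035027  0.068     ]] [0.60877083 0.09320052 0.068     ]
[[399.29317387 330.10602526]
 [398.45329741 313.20870388]
 [395.78729905 296.1502644 ]]
```

View pics/kn.png

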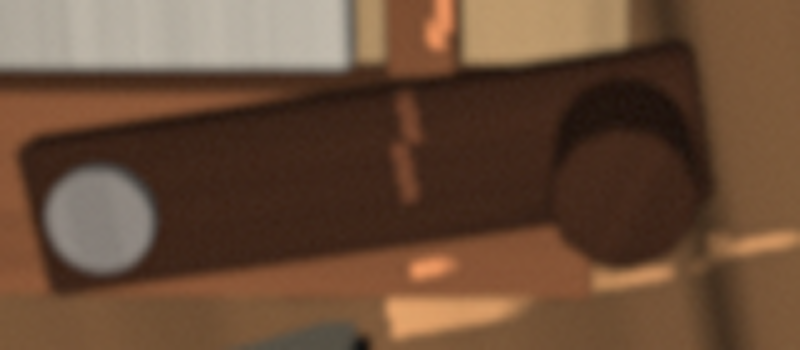

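Run:
```python
from h import *
T=tool(BY,-90,-1);plan(bd(-.098,-.069,.066),T,0,5)
```

```text
dist 0.048 ang 1.0 rows 5
-0.0028, 0.0091, 0.0006, 0.13, -0.02, 0.16, 0,
-0.0028, 0.0091, 0.0005, 0.13, -0.02, 0.16, 0,
-0.0028, 0.0091, 0.0005, 0.13, -0.02, 0.16, 0,
-0.0027, 0.0091, 0.0005, 0.13, -0.02, 0.16, 0,
-0.0027, 0.0092, 0.0005, 0.13, -0.02, 0.16, 0,
```

Emit:
carry_out(motion=[-0.006,0.002,0.0006,0.1,0,0.2,0,-0.006,0.01,0.0006,0.1,0,0.2,0,-0.002,0.0125,0.0005,0.1,0,0.2,0,0,0.0125,0.0005,0.1,0,0.2,0,0,0.008,0.0005,0.1,0,0,0])

```text
t: 28.4
tool_pos: [0.6108, 0.1107, 0.0642]
orientation: [-1.115, 1.344, -1.34]
force: [-0.7, -0.5, -0.3]
opening: 0.0463
```

```bash
python3 v.py 27 wrist scene
```

```text
[0.6108 0.1107 0.0642] [0.095 0.326 1.589 0.003 1.225 0.277] 0.04629031282519568 [-0.7 -0.5 -0.3] [-0.05  0.03  0.01]
tcp board -0.09243185596997824 -0.06880662474798503 elev -89.81701513554914
```

View pics/wrist_27.png

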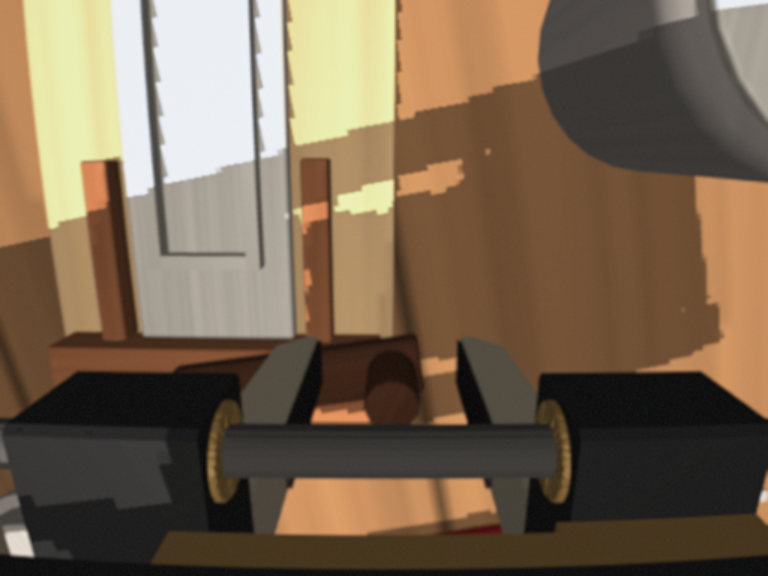

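View pics/scene_27.png

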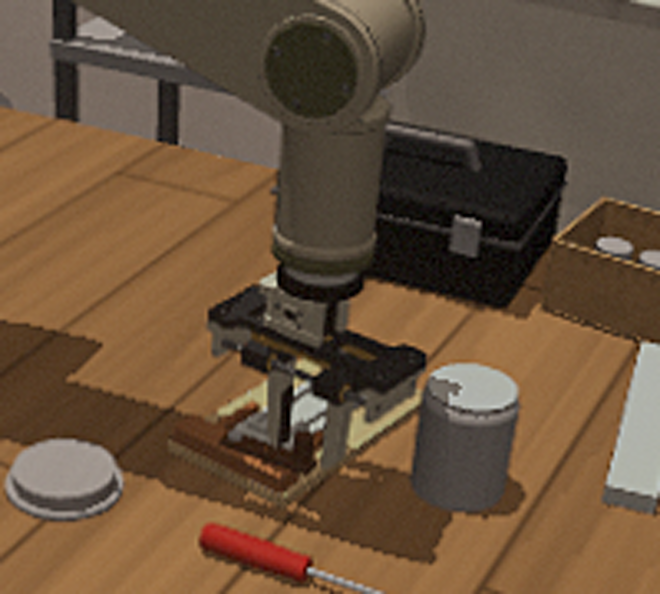

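Emit:
carry_out(motion=[0.003,0,0,0,0,0,0,0.0025,0,0,0,0,0,0,0,0,0,0,0,0,-1,0,0,0,0,0,0,-1,0,0,0,0,0,0,-1], squeeze=6)

```text
t: 29.0
tool_pos: [0.61, 0.1038, 0.0651]
orientation: [-1.114, 1.345, -1.341]
force: [0.2, -0.3, -0.0]
opening: 0.0265
```

```bash
python3 v.py 28 wrist
cat > k.py <<'E'
from h import *
import sys
T=tool(BY,-90,-1);p,Rm=cur()[:2]
d=p[:2]-BP;bx=np.cos(BY)*d[0]+np.sin(BY)*d[1];by=-np.sin(BY)*d[0]+np.cos(BY)*d[1]
a0=np.arctan2(bx+.11,-by);print("angle",a0,"r",np.hypot(bx+.11,by))
a=float(sys.argv[1]);n=int(sys.argv[2])
for i in range(n):
    q=a0+(a-a0)*(i+1)/n;r=.07
    t=bd(-.11+r*np.sin(q),-r*np.cos(q),p[2]);sh=T.T@(t-p);print((sh).round(4));p=t
E
python3 k.py .7 5
```

```text
[0.61   0.1038 0.0651] [0.084 0.32  1.595 0.003 1.226 0.267] 0.026500158703045982 [ 0.2 -0.3 -0. ] [-0.07 -0.01  0.02]
tcp board -0.09931625035910943 -0.0692298684933601 elev -89.84350041163594
angle 0.1535558531554582 r 0.07012546995969376
[-0.0075  0.     -0.0017]
[-0.0073  0.     -0.0024]
[-0.007   0.     -0.0032]
[-0.0066  0.     -0.0039]
[-0.0061  0.     -0.0046]
```

View pics/wrist_28.png

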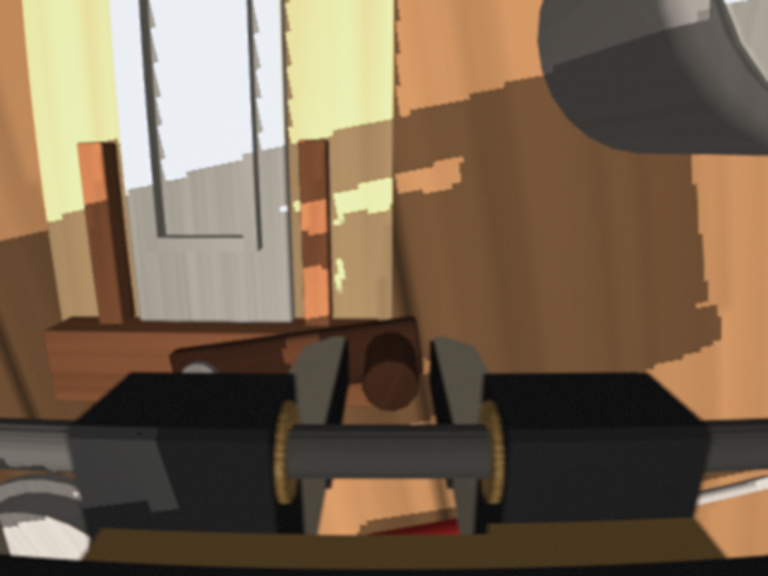

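Emit:
carry_out(motion=[0,0,0,0,0,0,-1,0,0,0,0,0,0,-1,0,0,0,0,0,0,-1,0,0,0,0,0,0,-1,0,0,0,0,0,0,-1], squeeze=8)

```text
t: 29.55
tool_pos: [0.6104, 0.1039, 0.0653]
orientation: [-1.114, 1.344, -1.342]
force: [0.4, -0.3, -1.1]
opening: 0.0178
```

```bash
python3 v.py 29; python3 k.py .7 5
```

```text
[0.6104 0.1039 0.0653] [0.084 0.32  1.594 0.003 1.225 0.267] 0.017822765071942224 [ 0.4 -0.3 -1.1] [-0.1  -0.03 -0.  ]
tcp board -0.09922805409861502 -0.06963149716597157 elev -89.84029381103628
angle 0.15348267008553332 r 0.07045977729227557
[-0.0074  0.     -0.002 ]
[-0.0073  0.     -0.0024]
[-0.007   0.     -0.0032]
[-0.0066  0.     -0.0039]
[-0.0061  0.     -0.0046]
```

Gripped: the opening is 17.8 mm on the 18 mm knob. Now I swing it along the arc.

Emit:
carry_out(motion=[-0.0074,0,-0.002,0,0,0,-1,-0.0073,0,-0.0024,0,0,0,-1,-0.007,0,-0.0032,0,0,0,-1,-0.0066,0,-0.0039,0,0,0,-1,-0.0061,0,-0.0046,0,0,0,-1])

```text
t: 30.05
tool_pos: [0.6032, 0.1431, 0.0654]
orientation: [-1.108, 1.34, -1.345]
force: [4.5, 0.2, -5.1]
opening: 0.0176
```

```bash
python3 v.py 30 scene; python3 k.py 1.2 5
```

```text
[0.6032 0.1431 0.0654] [0.149 0.317 1.599 0.002 1.218 0.334] 0.01763683506325281 [ 4.5  0.2 -5.1] [-0.07 -0.62  0.07]
tcp board -0.06196304270980544 -0.05535706614600887 elev -89.76918594671338
angle 0.7328498511553379 r 0.07345380384738001
[-0.0023  0.     -0.0072]
[-0.0042  0.     -0.005 ]
[-0.0037  0.     -0.0054]
[-0.0032  0.     -0.0057]
[-0.0027  0.     -0.006 ]
```

View pics/scene_30.png

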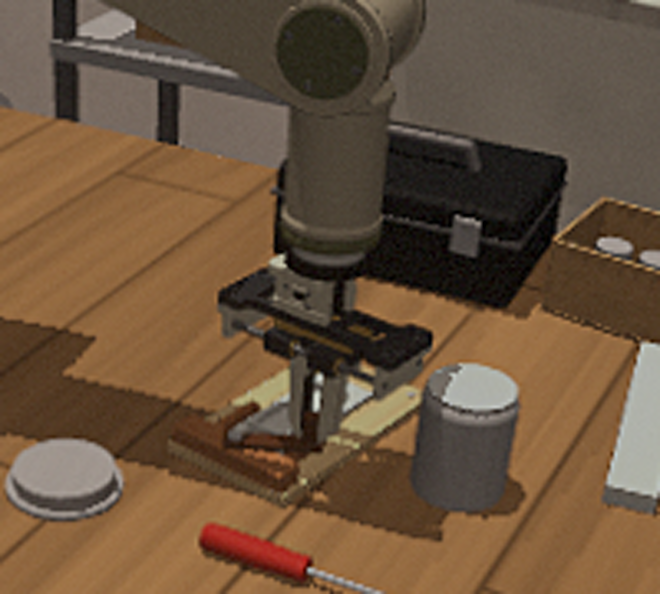

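Emit:
carry_out(motion=[-0.002,0,-0.007,0,0,0,-1,-0.004,0,-0.005,0,0,0,-1,-0.0037,0,-0.0054,0,0,0,-1,-0.0032,0,-0.0057,0,0,0,-1,-0.0027,0,-0.006,0,0,0,-1])

```text
t: 30.6
tool_pos: [0.5789, 0.1715, 0.0663]
orientation: [-1.1, 1.335, -1.341]
force: [4.5, 1.8, -2.8]
opening: 0.0178
```

```bash
python3 v.py 31 wrist; python3 k.py 1.56 5
```

```text
[0.5789 0.1715 0.0663] [0.2   0.268 1.656 0.006 1.201 0.379] 0.01779871960800447 [ 4.5  1.8 -2.8] [ 0.26 -0.45  0.11]
tcp board -0.038577703544638825 -0.0262533058617652 elev -89.36333845398715
angle 1.2321769970354342 r 0.07621883525234874
[ 0.0045 -0.     -0.0064]
[-0.0011  0.     -0.0045]
[-0.0008  0.     -0.0045]
[-0.0005  0.     -0.0046]
[-0.0002  0.     -0.0046]
```

View pics/wrist_31.png

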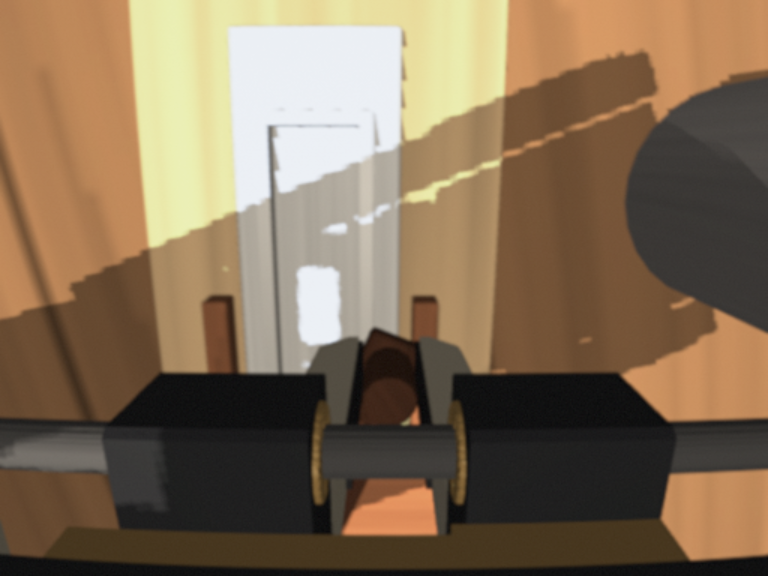

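Emit:
carry_out(motion=[0.001,0,-0.0055,0,0,0,-1,0.0005,0,-0.005,0,0,0,-1,0.0005,0,-0.005,0,0,0,-1,0.0005,0,-0.005,0,0,0,-1,0.0005,0,-0.005,0,0,0,-1])

```text
t: 31.15
tool_pos: [0.5519, 0.178, 0.067]
orientation: [-1.096, 1.336, -1.335]
force: [2.4, 1.8, -1.9]
opening: 0.0178
```

```bash
python3 v.py 32 wrist; python3 k.py 1.57 2
```

```text
[0.5519 0.178  0.067 ] [0.217 0.204 1.73  0.011 1.188 0.393] 0.017845305940943763 [ 2.4  1.8 -1.9] [ 0.24 -0.28  0.1 ]
tcp board -0.03709715674654133 0.0015149447788339728 elev -89.01387481626644
angle 1.6013836115126068 r 0.0728525877201051
[ 0.0028 -0.      0.0012]
[-0.      0.      0.0011]
```

View pics/wrist_32.png

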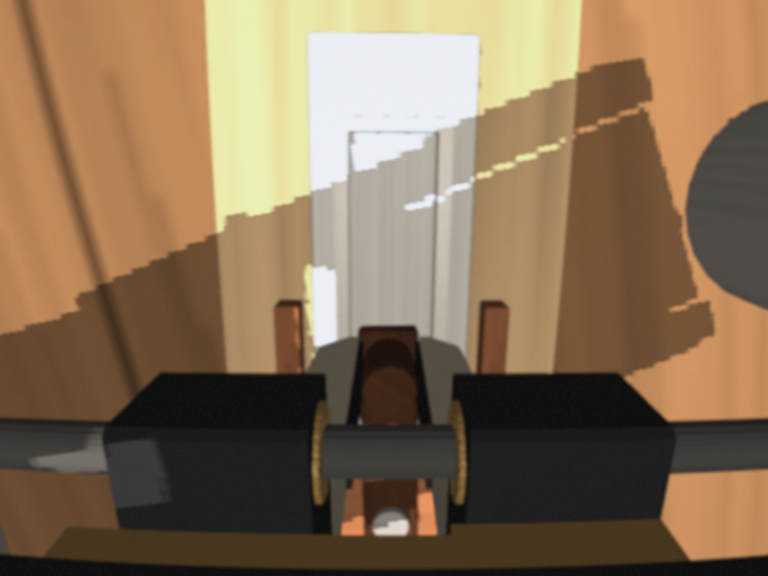

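Emit:
carry_out(motion=[0,0,0,0,0,0,-0.2,0,0,0,0,0,0,0,0,0,0,0,0,0,0,0,0,0,0,0,0,0,0,-0.01,0,0,0,0,0])

```text
t: 31.7
tool_pos: [0.5489, 0.1761, 0.0757]
orientation: [-1.102, 1.339, -1.336]
force: [-0.3, 0.6, -0.0]
opening: 0.0458
```

Emit:
carry_out(motion=[0,-0.02,0,0,0,0,0,0,-0.03,0,0,0,0,0,0,-0.03,0,0,0,0,0,-0.04,-0.03,0,0,0,0,0,-0.04,-0.03,0,0,0,0,0])

```text
t: 32.2
tool_pos: [0.5597, 0.2488, 0.2194]
orientation: [-1.107, 1.348, -1.341]
force: [1.1, -0.5, -0.5]
opening: 0.0467
```

Emit:
carry_out(motion=[-0.04,-0.02,0,0,0,0,0,-0.04,-0.01,0,0,0,0,0,-0.04,0,0,0,0,0,0,-0.02,0,0,0,0,0,0,0,0,0,0,0,0,0])

```text
t: 32.7
tool_pos: [0.5888, 0.3965, 0.2654]
orientation: [-1.092, 1.34, -1.339]
force: [-0.3, -0.7, -0.4]
opening: 0.0467
```

```bash
python3 m.py 3; python3 v.py 33 scene
python3 - <<'E'
from h import *
print(cur()[2]["t"])
im=imaging.read_camera("scene");sc=cam("scene")
for i in (-1,1):
  for j in (-1,1):
    for z in (.020,):
      p=proj(sc,[bd(-.010+.085*i,.031*j,z)])[0];cv2.circle(im,tuple(int(round(b*8)) for b in p),6,(0,0,255),-1,shift=3)
for q in [bd(-.029,y,.04) for y in(-.011,.011)]+[bd(-.11,0,.042)]:
    p=proj(sc,[q])[0];cv2.circle(im,tuple(int(round(b*8)) for b in p),6,(255,0,0),-1,shift=3)
cv2.imwrite("pics/fin.png",cv2.resize(im[115:185,260:360],None,fx=7,fy=7,interpolation=cv2.INTER_CUBIC))
E
```

```text
0.59 ((559.2939453125, 207.84097290039062), (168.2715606689453, 62.325313568115234), 78.93508911132812)
cover in board -0.006417182505900628 -0.0002791584429495821
[0.5889 0.3941 0.265 ] [0.515 0.399 1.124 0.004 1.598 0.703] 0.04633153612897951 [-0.5 -0.1  0.8] [-0.11  0.11  0.04]
tcp board 0.18210178446265118 0.0049261993567248814 elev -89.03737354265148
32.85
```

View pics/fin.png

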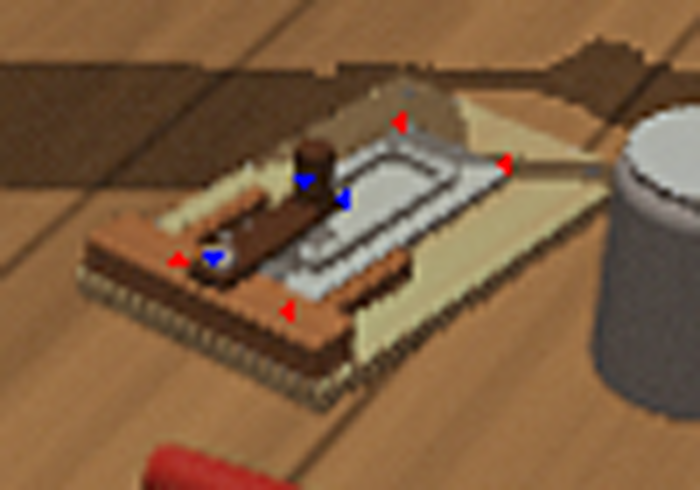

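View pics/topm_3.png

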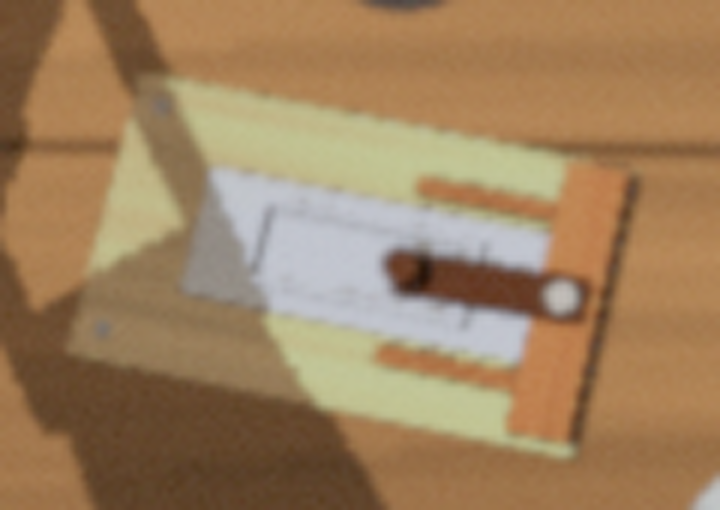

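Run:
```python
from h import *
robot.close_job();print(robot.read_state()["t"])
```

```text
the job is handed in; nothing more can be done
the job is handed in; nothing more can be done
```

The cover now lies rim up on the board between the guides, with its end at the stop. The keeper bar points straight along over it, and I handed the job in at about 33 s of the 69 s allowed.

I gripped the cover by one end and turned it over in the air. I stood the free end on the board near the stop and laid the cover down by letting it pivot in a light grip. I then pushed it lightly against the stop and swung the keeper round by its knob.

**Last checks before handing in:**
- **Cover position:** the top camera put its centre at x about -7 mm (limits -14 to -3) and y about 0 mm in the board frame, straight within 0.01 rad. The wrist view showed no gap at the stop.
- **Keeper:** the bar looked straight along over the cover, at about 1.57 to 1.6 rad.
- **Flatness and height:** I judged these only from the scene picture, where the far corners matched a flat cover to about a pixel.
- **Bystanders:** nothing near the board or along the path looked moved. I did not measure them again.

**Two things did not go cleanly:**
- **Short drop on release:** the held end was still raised, judging by the change in the wrist picture by about 10 to 15 mm, so it fell that far onto the board. Gripper force showed only about 1 to 2 N there, but I could not measure the impact on the board.
- **Finger slip at the stop:** after meeting about 2 N while pushing, the closed fingers rode up over the cover's edge. The cover stayed in place.

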